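# Strip the clamping stand and sort its parts

## Task

Strip the clamping stand and sort all the hardware by kind: both wing nuts into the round dish, both spacer rings into the square tray, the bracket into the oblong tray. Take the stand apart from the top - its wing nut, then its spacer, then the bracket - and put each of these away before taking the next; the loose nut and loose spacer on the bench may go at any time. Set every part down flat on the floor of its tray, same way up as now, none on top of another, and do not knock over or push away the small amber vial standing among them.

Things in the scene. Friction and masses are not known exactly. Their poses are not given: they have to be found in the camera images.
- stand: fixed dark steel stand, one of four places at random: base plate 90 x 90 mm, 10 mm thick, on it a collar of 28 mm diameter up to 28 mm, and from it an upright plain stud of 10 mm diameter up to 78 mm. Carries, from the bottom, bracket, spacer and wing nut, all loose on the stud (3 mm play all round, nothing to unscrew): lift straight up. Origin: centre of the base's underside, on the bench; the stud is its z axis.
- nut_stand: wing nut, bright steel: round hub of 26 mm diameter, 16 mm tall, with a 16 mm through hole, and two wings along its own +x and -x, 5 mm thick, 54 mm over both tips, rising to 26 mm; across y the hub is the widest (26 mm), a good place to grip. 40 g. Origin: centre of the hub's underside; z up. At the start it is the top part on the stud, its underside 58 mm above the bench.
- spacer_stand: plain aluminium spacer ring: outside diameter 40 mm, 20 mm tall, 16 mm through hole, 35 g. Origin: centre of its underside; z up (along the hole). At the start it is the middle part on the stud, its underside 38 mm above the bench.
- bracket: steel U-bracket: flat bar 110 mm long (own x) by 34 mm wide (y) by 10 mm thick with a 16 x 16 mm square hole in the middle; at both ends a 4 mm thick tab turned up to 22 mm above the underside. 120 g. Origin: centre of its underside; z up. At the start it is the lowest part on the stud, its underside 28 mm above the bench, resting on the collar; it can be gripped across its 34 mm width at the middle.
- nut_loose: wing nut, bright steel: round hub of 26 mm diameter, 16 mm tall, with a 16 mm through hole, and two wings along its own +x and -x, 5 mm thick, 54 mm over both tips, rising to 26 mm; across y the hub is the widest (26 mm), a good place to grip. 40 g. Origin: centre of the hub's underside; z up. At the start it stands on the bench.
- spacer_loose: plain aluminium spacer ring: outside diameter 40 mm, 20 mm tall, 16 mm through hole, 35 g. Origin: centre of its underside; z up (along the hole). At the start it stands on the bench.
- dish: fixed round steel dish for wing nuts: outside diameter 140 mm, inside 132 mm, rim 14 mm high, flat floor 4 mm above the bench. Origin: centre of the underside, on the bench.
- square_tray: fixed square grey tray for spacers: outside 118 x 118 mm, inside 110 x 110 mm, rim 14 mm high, flat floor 4 mm above the bench. Origin: centre of the underside; x and y along its sides.
- long_tray: fixed oblong grey tray for the bracket: outside 170 mm (own x) by 90 mm (y), inside 162 x 82 mm, rim 14 mm high, flat floor 4 mm above the bench. Origin: centre of the underside.
- vial: small amber glass vial with a white cap, 34 mm diameter, 65 mm tall, standing loose on the bench between the loose parts; not to be disturbed. Origin: centre of its underside. The other things on the bench - a small brass weight (28 mm wide, 35 mm tall) about between the two farther places, bulb-shaped jars up to 110 mm tall, screw-cap jars and a flat sample spatula nearer the robot - are only in the way.
Mind the look-alikes: they are no part of the job. What is shaped like the spacer_loose but blue or red is not meant.

How it is judged:
By the outcome, as a careful person would: the job done as asked, in the order asked, and still so for the second after the job is handed in, with the robot touching nothing.
It also fails if it takes over 128 s, if anything falls off the work surface, if the arm or the gripper's body presses on something with over 40 N, if the wrist force passes 120 N, or if a joint passes its speed limit or range.

## Robot

A 6-joint arm with a two-finger parallel gripper is mounted at the origin on the work surface. World frame = base frame: x ahead of the robot, y to its left, z up, the work surface at z = 0. Lengths are in mm, angles in rad, forces in N, time in s.
With the tool pointing down it reaches from about 350 to 775 mm from the base axis. Payload 7.3 kg.
Tool frame: the origin (TCP) lies midway between the tips of the shut fingers; the grasp point (between the pads) lies 19 mm behind it (grasp_offset is the z of the grasp point in the tool frame, in mm); z points along the fingers, y is the direction in which the jaws open and shut (so a half turn about z gives the same grasp; the last joint's range is limited). The gripper opens to 92 mm and grips with 3 to 60 N. Pads are 19 mm wide; open, the fingers measure 130 mm over their backs; the gripper's body (75 mm by 190 mm) begins 47 mm behind the grasp point.
Start: joints at [0.968, 0.342, 1.524, -0, 1.275, -0.146], TCP at [231.555, 471.197, 226.741] pointing down, gripper open.
Joint ranges: [-2.53, 2.53], [-0.77, 2.02], [0.04, 2.7], [-1, 4.14], [0.28, 2.66], [-3.11, 3.11]. Speed limits (rad/s): [2.57, 2.57, 3.14, 3.14, 3.14, 3.14].

## Interface

Orientations are given as [roll, pitch, yaw] about the fixed x, y, z axes, in that order (R = Rz(yaw) Ry(pitch) Rx(roll)).
In Python, from plant import get_obs, capture, camera_model, close_job, boxes_of, regions_of, place_of, grasp_offset gives the robot as it stands. The module is installed in compiled form; this text tells all that it offers.
- The arm moves only by the tool send_rows, never from a script. Its argument "targets" is a list that holds one entry, the list of rows, each a list of 7 numbers: the turn, a rotation vector about the tool's x, y, z in degrees, then the shift along the tool's x, y, z in mm, then the closure, from -1 (fully open) to 1 (shut). A call has 1 to 5 rows; each row is the pose to reach, as a shift and turn from the pose commanded when the call began, along the tool's axes at that moment; what a row does not reach only later rows make up. A row lasts 1/12 s, in which the tool goes at most 41.7 mm and 7.16 degrees, less where a joint would pass 70% of its speed; a pose out of reach is approached as far as the arm can. A call with a gripper value outside its range is refused whole. The fingers move at their own pace and stop on an object; the grip force is fixed at half the most. Time passes only in rows, so rows that repeat a pose let the fingers close. It gives the time, the measured TCP pose, the force and the opening at its end, in the units of the state.
- get_obs(): the state, without advancing time (a new reading comes with each control period).
- capture(name): name is "side" or "top" or "wrist"; returns the picture (480x640x3 uint8, red, green, blue); there is no depth.
- camera_model(name): a dict with "K" (3x3 intrinsics, pixels), "world_to_cam" (4x4, takes a point from world to camera coordinates). Camera axes: x right, y up, looking along -z (the intrinsics and any distortion apply to the point x, -y, -z); pixel columns grow to the right and rows downward; lengths in mm; the calibration is good to about 2 mm. A picture is of the moment at which its call begins: read the wrist's pose just before it. camera_model takes no time and is no camera call; for the wrist camera it gives the pose at the moment of the call.
- close_job(): hands the job in, once; it reports no verdict.
Trained networks look in the newest picture that a camera, given by its name, has taken for a name from the list of things; names that differ only in an ending like _2 or _b are one class to them, and where a whole thing is asked for, a point or a joint stands for the part that bears it (a point fixed in the world has none). Each returns a list of dicts, best first, with "conf" (0 to 1); they miss things now and then, are a little off and sometimes report something else, mostly with a low value. They report only what shows in the picture. A call takes as long as a camera call. They do not tell look-alikes from the thing itself.
- boxes_of(label, camera): "location" ([row, column] in pixels, amid what is visible of it).
- regions_of(label, camera): "region" (480x640 bool, what is visible of it) and "location" ([row, column] in pixels, amid what is visible of it).
- place_of(label, camera): "location" ([row, column] in pixels: a listed point, or the origin of a listed thing).
The state is a dict: "time": time; "joint_positions": joint angles; "dq": joint speeds; "tau": joint torques, N m; "tool_pos": TCP position; "tcp_rot": TCP orientation; "contact_force": force on the tool from outside, world axes, zero at the start; "moment": the same for the moment, N m; "grip_width": finger opening in mm.
Only numpy, scipy, OpenCV 4.12 (cv2) and the standard library are available. Lean on these libraries where they do the work, as an engineer would, in place of code of your own. Each camera call takes 0.05 s, during which the arm holds its last target.

## Working session

There is one attempt and no reset: what is moved stays moved. The work goes in short steps, Python scripts to look and compute and a tool call to move; the robot and the scene stay as the last step left them, time stands still between calls to the robot, and variables do not carry over. Pictures are saved under pics/ and viewed, and the job is handed in when it is done.

Besides the shell and the picture viewer there is one more tool, called after "Emit:" by a JSON object that holds its "name" and its "arguments", one argument or row to a line. send_rows: Moves the arm, as the interface text tells. Its arguments: {"type":"object","properties":{"targets":{"type":"array","items":{"type":"array","items":{"type":"array","items":{"type":"number"}}}}},"required":["targets"]}

```bash
ls; mkdir -p pics; python3 - <<'E'
from plant import *
import cv2,numpy as np
o=get_obs();print({k:np.round(v,3).tolist() for k,v in o.items()},grasp_offset)
for c in("top","side","wrist"):
    im=capture(c);cv2.imwrite(f"pics/{c}0.png",im[:,:,::-1])
    m=camera_model(c);print(c,{k:np.round(v,3).tolist() if not isinstance(v,str) else v for k,v in m.items()})
E
```

```text
pics
{'time': 0.0, 'joint_positions': [0.968, 0.343, 1.525, 0.0, 1.275, -0.146], 'dq': [0.0, 0.0, -0.001, 0.0, 0.001, -0.0], 'tau': [-0.001, -43.124, -24.422, 0.072, 0.056, -0.0], 'tool_pos': [231.317, 470.822, 226.034], 'tcp_rot': [-3.14, -0.0, 2.685], 'contact_force': [-0.561, 0.594, -0.277], 'moment': [-0.009, -0.004, -0.047], 'grip_width': 91.907} -18.8
top {'K': [[491.983, 0.0, 326.88], [0.0, 491.983, 242.081], [0.0, 0.0, 1.0]], 'world_to_cam': [[-0.007, -1.0, 0.005, -8.577], [0.983, -0.006, 0.183, -525.746], [-0.183, 0.007, 0.983, -1077.709], [0.0, 0.0, 0.0, 1.0]]}
side {'K': [[522.382, 0.0, 318.606], [0.0, 522.382, 238.624], [0.0, 0.0, 1.0]], 'world_to_cam': [[0.891, -0.454, 0.012, -442.904], [0.318, 0.641, 0.698, -189.077], [-0.325, -0.618, 0.716, -953.24], [0.0, 0.0, 0.0, 1.0]]}
wrist {'K': [[376.161, 0.0, 325.206], [0.0, 376.161, 237.474], [0.0, 0.0, 1.0]], 'world_to_cam': [[0.442, 0.897, 0.0, -524.768], [-0.858, 0.423, -0.292, 35.941], [-0.262, 0.129, 0.956, -390.777], [0.0, 0.0, 0.0, 1.0]]}
```

View pics/top0.png

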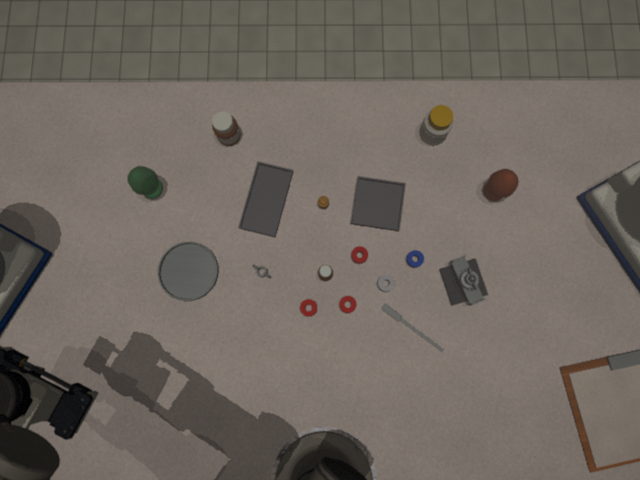

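View pics/side0.png

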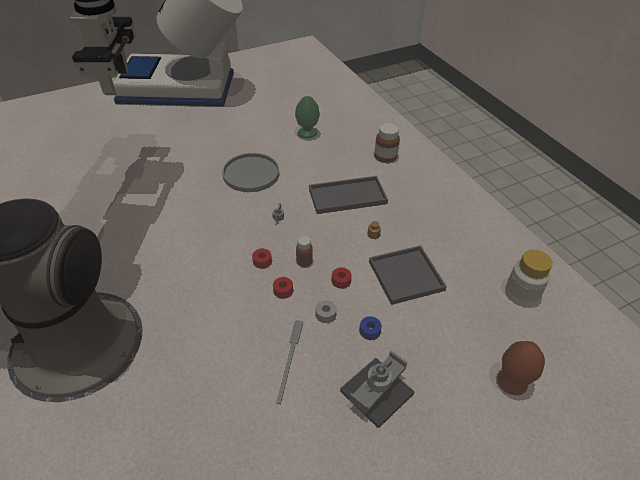

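View pics/wrist0.png

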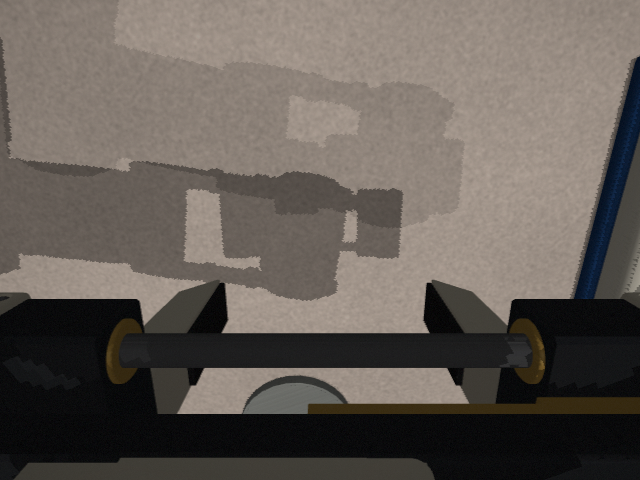

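```bash
cat > h.py <<'E'
from plant import *
import cv2,numpy as np
def ray(cam,rc,z,m=None):
    m=m or camera_model(cam);K=np.array(m["K"]);T=np.array(m["world_to_cam"])
    d=np.linalg.inv(K)@np.array([rc[1],rc[0],1.0]);d=np.array([d[0],-d[1],-d[2]])
    R=T[:3,:3];c=-R.T@T[:3,3];w=R.T@d
    return (c+w*(z-c[2])/w[2])
def proj(cam,p,m=None):
    m=m or camera_model(cam);K=np.array(m["K"]);T=np.array(m["world_to_cam"])
    q=T[:3,:3]@np.array(p,float)+T[:3,3];q=K@np.array([q[0],-q[1],-q[2]]);return q[:2]/q[2]
def tri(p1,c1,p2,c2):
    A=[];b=[]
    for c,rc in((c1,p1),(c2,p2)):
        a=ray(c,rc,0);e=ray(c,rc,100);d=(e-a)/np.linalg.norm(e-a);P=np.eye(3)-np.outer(d,d);A.append(P);b.append(P@a)
    return np.linalg.lstsq(np.vstack(A),np.hstack(b),rcond=None)[0]
def rect(reg,cam,z):
    ys,xs=np.nonzero(reg);m=camera_model(cam)
    c=max(cv2.findContours(reg.astype(np.uint8),0,2)[0],key=cv2.contourArea)[:,0,:]
    w=np.array([ray(cam,(p[1],p[0]),z,m)[:2] for p in c],np.float32)
    return cv2.minAreaRect(w)
E
python3 - <<'E'
from h import *
Z={'nut_stand':58,'nut_loose':0,'spacer_stand':38,'spacer_loose':0,'bracket':28,'stand':0,'dish':0,'square_tray':0,'long_tray':0,'vial':0}
for c in("top","side"):
  capture(c)
  for l in Z:
    if l in("nut_stand","spacer_stand"):continue
    for r in place_of(l,c)[:6]:
        p=r["location"];print(c,l,round(r["conf"],2),np.round(p,1).tolist(),np.round(ray(c,p,Z[l])[:2],1),end=' ')
        if l.startswith('nut'):print(np.round(ray(c,p,58)[:2],1),end='')
        print()
  for l,z in(('dish',14),('square_tray',14),('long_tray',14),('nut_loose',20),('bracket',38),('spacer_loose',20),('stand',10),('vial',0)):
    for r in regions_of(l,c)[:5]:
        if r['conf']<.3: continue
        print(' reg',c,l,round(r["conf"],2),np.round(r['location'],1),[np.round(x,1) for x in rect(r['region'],c,z)])
E
```

```text
top nut_loose 0.47 [274.3, 258.3] [458.4 150. ] [451.4 142.3]
top spacer_loose 0.8 [258.3, 414.2] [ 494.3 -219.6] 
top spacer_loose 0.64 [286.2, 387.4] [ 428.3 -153.9] 
top spacer_loose 0.64 [303.9, 353.2] [387.5 -72.8] 
top spacer_loose 0.58 [309.1, 301.8] [376.2  47.2] 
top spacer_loose 0.54 [255.0, 358.0] [503.  -86.1] 
top bracket 0.73 [278.7, 467.0] [ 441.8 -334.3] 
top stand 0.59 [279.5, 466.6] [ 442.9 -341.4] 
top stand 0.53 [280.9, 466.1] [ 439.6 -340.1] 
top stand 0.48 [279.6, 467.3] [ 442.7 -343.1] 
top stand 0.37 [198.1, 266.7] [644.3 133.1] 
top dish 0.98 [266.8, 190.3] [477.2 311. ] 
top square_tray 0.82 [202.2, 378.6] [ 632.5 -138.6] 
top long_tray 0.74 [200.2, 263.9] [639.  139.8] 
top long_tray 0.74 [282.4, 462.0] [ 436.1 -330.2] 
top vial 0.72 [275.4, 322.9] [454.8  -2.4] 
 reg top dish 0.94 [267.7 188.5] [array([466.8, 313.9]), array([139.1, 137.2]), np.float64(45.9)]
 reg top square_tray 0.81 [204.8 378.4] [array([ 626., -135.]), array([115.8, 122.7]), np.float64(81.1)]
 reg top square_tray 0.56 [282.9 387. ] [array([ 435.7, -150.2]), array([39.8, 39.6]), np.float6
[... 3108 characters left out ...]
oose 0.8 [287.6 282.2] [array([384.3, -64.7]), array([50.6, 37.5]), np.float64(65.0)]
 reg side spacer_loose 0.69 [327.4 369.4] [array([ 489.1, -223.3]), array([51.3, 40.6]), np.float64(59.9)]
 reg side spacer_loose 0.59 [309.7 323.9] [array([ 432.2, -153.3]), array([51.3, 37.8]), np.float64(61.7)]
 reg side spacer_loose 0.59 [259.7 262.2] [array([377.3,  24.3]), array([56.3, 39.1]), np.float64(68.1)]
 reg side stand 0.66 [393.9 384.5] [array([ 444.9, -360.2]), array([92.9, 37.8]), np.float64(18.1)]
 reg side vial 0.98 [250.2 304.7] [array([471.9,  19.3]), array([84.7, 34.4]), np.float64(63.7)]
 reg side vial 0.64 [376.4 376.8] [array([ 468.1, -298.4]), array([51.4, 28. ]), np.float64(40.9)]
```

```bash
python3 - <<'E'
import cv2,numpy as np
t=cv2.imread("pics/top0.png");s=cv2.imread("pics/side0.png")
f=lambda a,x,y,n:cv2.resize(a[y:y+n,x:x+n],(400,400),interpolation=cv2.INTER_CUBIC)
cv2.imwrite("pics/z1.png",np.hstack([f(t,435,248,64),f(s,335,340,84)]))
cv2.imwrite("pics/z2.png",np.hstack([f(t,242,250,40),f(s,258,195,40)]))
E
```

```text
(no output)
```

View pics/z1.png

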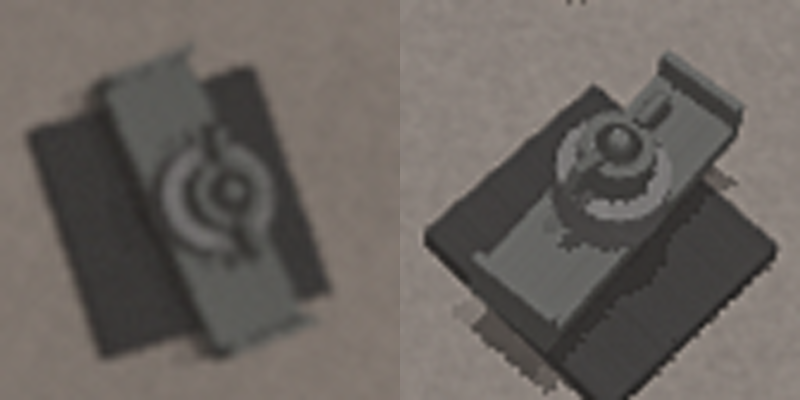

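View pics/z2.png

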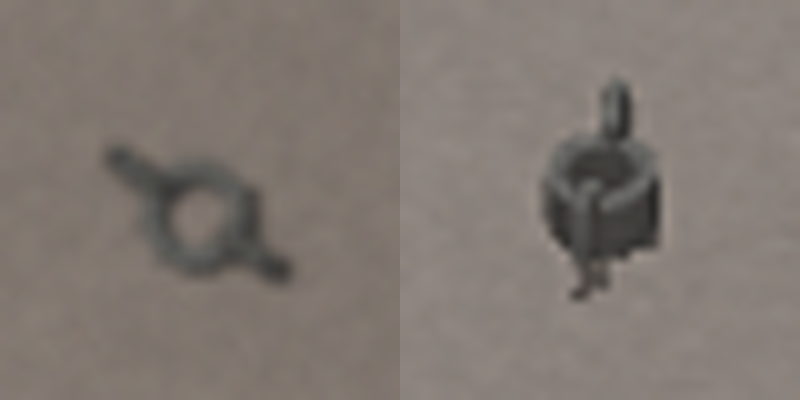

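```bash
python3 - <<'E'
from h import *
def ang(a,b,z):
    p=ray('top',a[::-1],z)[:2];q=ray('top',b[::-1],z)[:2];d=q-p
    print(p.round(1),q.round(1),((p+q)/2).round(1),np.linalg.norm(d).round(1),np.degrees(np.arctan2(d[1],d[0])).round(1))
ang((253.5,265.5),(270.5,277),26)
ang((468.6,269.6),(475,289.6),84)
# bracket tab top-edge, z=50 : left-end corners
f=lambda x,y:(435+x*.16,248+y*.16)
ang(f(148,70),f(262,335),50)
ang(f(27,130),f(105,358),10);ang(f(255,68),f(330,290),10)
from scipy.spatial.transform import Rotation as Ro
o=get_obs();R=Ro.from_euler('xyz',o['tcp_rot']).as_matrix()
m=camera_model('wrist');T=np.array(m['world_to_cam']);c=-T[:3,:3].T@T[:3,3]
print(R.round(2),'cam in tool',R.T@(c-o['tool_pos']),(R.T@T[:3,:3].T).round(2), proj('wrist',o['tool_pos']))
for z in(-200,-150,-100,-50):print(z,proj('wrist',o['tool_pos']+np.array([0,0,z])))
# stud tip triangulate
print(tri((248+.16*190,435+.16*235),'top',(340+.21*140,335+.21*618-84),'side'))
E
```

```text
[475.8 158. ] [448.8 118.3] [462.3 138.2] 48.0 -124.2
[ 455.7 -322.6] [ 411.7 -334. ] [ 433.7 -328.3] 45.4 -165.5
[ 484.  -311.6] [ 387.8 -347.1] [ 435.9 -329.3] 102.5 -159.7
[ 467.5 -275.8] [ 382.2 -300.6] [ 424.8 -288.2] 88.8 -163.8
[ 490.5 -363.1] [ 406.8 -385.9] [ 448.6 -374.5] 86.7 -164.8
[[-0.9   0.44  0.  ]
 [ 0.44  0.9  -0.  ]
 [-0.    0.   -1.  ]] cam in tool [ 7.92599635e+01 -5.71188090e-02 -1.58056509e+02] [[-0.    0.96  0.29]
 [ 1.    0.   -0.  ]
 [-0.    0.29 -0.96]] [325.07991729 301.27227162]
-200 [324.87765648 207.7029471 ]
-150 [324.90539657 220.535989  ]
-100 [324.94296313 237.91492219]
-50 [324.99670126 262.77510737]
[ 437.49502272 -332.37518042   77.79689886]
```

```bash
cat >> h.py <<'E'
from scipy.spatial.transform import Rotation as Ro
def go(x,y,z,yaw):
    o=get_obs();R=Ro.from_euler('xyz',o['tcp_rot']).as_matrix()
    Rt=Ro.from_euler('xyz',[np.pi,0,np.radians(yaw)]).as_matrix()
    rv=np.degrees(Ro.from_matrix(R.T@Rt).as_rotvec());d=R.T@(np.array([x,y,z])-o['tool_pos'])
    print('t',round(o['time'],2),'pos',np.round(o['tool_pos'],1),'yaw',np.degrees(o['tcp_rot'])[2].round(1),'w',round(o['grip_width'],1),'j6',round(o['joint_positions'][5],2),'F',np.round(o['contact_force'],1))
    print('rows',np.round(np.r_[rv,d],1).tolist())
E
python3 -c "
from h import *
go(461,138,130,56)"
```

```text
t 1.85 pos [231.6 471.2 226.7] yaw 153.8 w 92.0 j6 -0.15 F [-0.5  0.   1.1]
rows [0.0, 0.0, 97.8, -352.9, -197.8, 96.7]
```

Emit:
{"name": "send_rows", "arguments": {
  "targets": [
    [[0,0,97.8,-352.9,-197.8,96.7,-1],[0,0,97.8,-352.9,-197.8,96.7,-1],[0,0,97.8,-352.9,-197.8,96.7,-1],[0,0,97.8,-352.9,-197.8,96.7,-1],[0,0,97.8,-352.9,-197.8,96.7,-1]]
  ]
}}

```text
time: 2.27
tool_pos: [347.1, 302.8, 178.1]
tcp_rot: [3.141, -0.0, 2.054]
contact_force: [0.4, 0.4, 0.6]
grip_width: 91.8
```

```bash
python3 -c "
from h import *
go(461,138,130,56)"
```

```text
t 2.27 pos [347.1 302.8 178.1] yaw 117.7 w 91.8 j6 0.07 F [0.4 0.4 0.6]
rows [0.0, -0.0, 61.7, -198.9, 24.1, 48.1]
```

Emit:
{"name": "send_rows", "arguments": {
  "targets": [
    [[0,0,61.7,-198.9,24.1,48.1,-1],[0,0,61.7,-198.9,24.1,48.1,-1],[0,0,61.7,-198.9,24.1,48.1,-1],[0,0,61.7,-198.9,24.1,48.1,-1],[0,0,61.7,-198.9,24.1,48.1,-1]]
  ]
}}

```text
time: 2.68
tool_pos: [462.2, 138.0, 129.9]
tcp_rot: [3.141, -0.0, 1.428]
contact_force: [0.9, 0.6, -0.2]
grip_width: 91.8
```

```bash
python3 -c "
from h import *
go(461,138,130,56)"
```

```text
t 2.68 pos [462.2 138.  129.9] yaw 81.8 w 91.8 j6 0.27 F [ 0.9  0.6 -0.2]
rows [0.0, -0.0, 25.8, -0.2, -1.2, -0.1]
```

Emit:
{"name": "send_rows", "arguments": {
  "targets": [
    [[0,0,25.8,0,-1,0,-1],[0,0,25.8,0,-1,0,-1],[0,0,25.8,0,-1,0,-1],[0,0,25.8,0,-1,0,-1],[0,0,25.8,0,-1,0,-1]]
  ]
}}

```text
time: 3.1
tool_pos: [460.4, 140.0, 130.2]
tcp_rot: [3.142, -0.0, 0.981]
contact_force: [-0.3, 0.3, -0.3]
grip_width: 91.8
```

```bash
cat >> h.py <<'E'
def shot(cam,name):
    im=capture(cam);cv2.imwrite(f"pics/{name}.png",im[:,:,::-1]);return im
E
python3 -c "
from h import *
go(461,138,130,56)
shot('wrist','w1')
for r in place_of('nut_loose','wrist'):print(r['conf'],r['location'],ray('wrist',r['location'],0))
for r in regions_of('nut_loose','wrist'):print(r['conf'],r['location'],rect(r['region'],'wrist',22))
"
```

```text
t 3.1 pos [460.4 140.  130.2] yaw 56.2 w 91.8 j6 0.73 F [-0.3  0.3 -0.3]
rows [0.0, -0.0, 0.2, -1.3, 1.7, 0.2]
0.69 [231.4, 332.5] ((466.3984680175781, 144.99205017089844), (44.631813049316406, 25.2713565826416), 81.7192153930664)
```

View pics/w1.png

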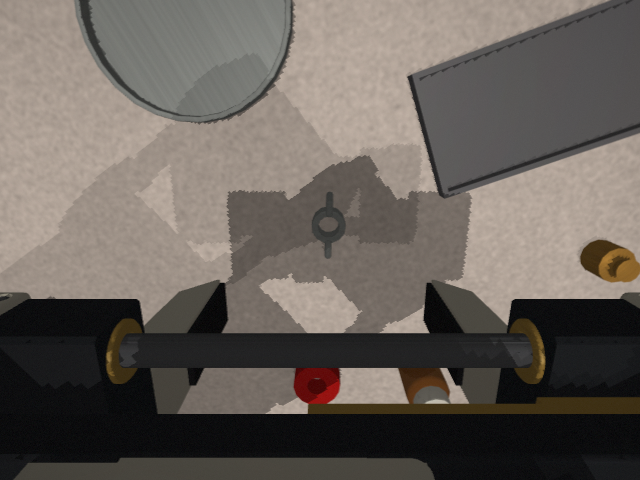

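```bash
python3 -c "
from h import *
a=ray('wrist',(195,329.3),25);b=ray('wrist',(256,327.3),25)
print(a,b,(a+b)/2,np.degrees(np.arctan2(*(a-b)[1::-1])),ray('wrist',(225,328),16))
go(462,139,7,56)"
```

```text
[479.37798468 164.10240544  25.        ] [452.9889129 126.6648196  25.       ] [466.18344879 145.38361252  25.        ] 54.82068865219342 [465.25597959 144.2215719   16.        ]
t 3.25 pos [460.2 140.3 130.2] yaw 56.6 w 91.7 j6 0.72 F [ 0.1  0.2 -0.4]
rows [0.0, -0.0, 0.6, -0.1, 2.2, 123.2]
```

```bash
python3 -c "
from h import *
a=ray('side',(203.3,279.6),26);b=ray('side',(213.5,277),26);print(a,b,(a+b)/2)
print('hub top side',ray('side',(195+16.3,258+20.5),16),'top',ray('top',(250+21.5,242+20),16))
print('tri',tri((250+21.5,242+20),'top',(195+16.3,258+20.5),'side'))
# known: dish centre, tray in wrist vs top
for l in('dish','long_tray','vial'):
  for c in('wrist',):
    for r in place_of(l,c)[:1]: print(l,r['conf'],r['location'],ray(c,r['location'],0))
# tray corners: near corner top rim wrist (443,196)?, (409,75)
print(ray('wrist',(196,443),14),ray('wrist',(76,409),14))
"
python3 - <<'E'
import cv2
t=cv2.imread('pics/top0.png');cv2.imwrite('pics/z3.png',cv2.resize(t[150:310,155:295],(700,800)[:2] if 0 else (525,600),interpolation=cv2.INTER_CUBIC))
E
```

```text
[476.66331469 155.30782041  26.        ] [457.65724953 126.85525167  26.        ] [467.16028211 141.08153604  26.        ]
hub top side [467.58453498 142.06386172  16.        ] top [462.96449683 139.38756568  16.        ]
tri [464.18640699 138.36051258  20.04868363]
dish 0.77 [14.2, 189.5] [466.10590353 316.07428453   0.        ]
long_tray 0.76 [95.1, 540.9] [643.61788036 136.68692126   0.        ]
[547.79905507 115.37683251  14.        ] [567.72488323 200.34113171  14.        ]
```

View pics/z3.png

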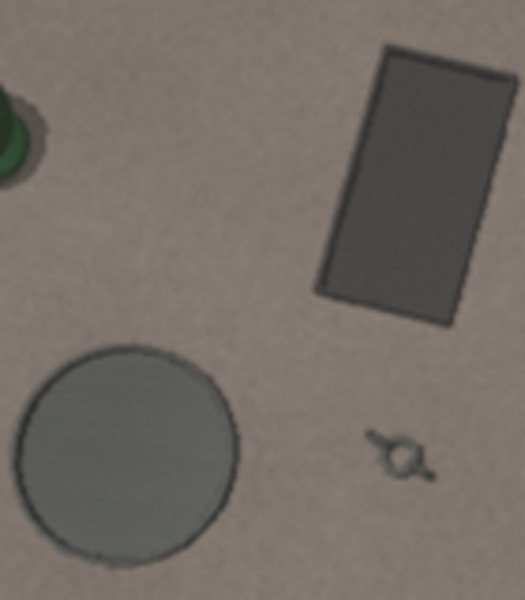

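```bash
python3 -c "
from h import *
go(465,141,5,55.5)"
```

```text
t 3.4 pos [460.2 140.3 130.3] yaw 56.5 w 91.9 j6 0.72 F [-1.1  0.6  0.3]
rows [0.0, -0.0, 1.0, 3.2, 3.6, 125.3]
```

Emit:
{"name": "send_rows", "arguments": {
  "targets": [
    [[0,0,1,3,3.6,40,-0.4],[0,0,1,3,3.6,80,-0.4],[0,0,1,3,3.6,110,-0.4],[0,0,1,3,3.6,125,-0.4],[0,0,1,3,3.6,125,-0.4]]
  ]
}}

```text
time: 3.82
tool_pos: [463.2, 140.4, 2.4]
tcp_rot: [-3.138, 0.003, 0.968]
contact_force: [-0.1, 0.0, 0.4]
grip_width: 65.8
```

Emit:
{"name": "send_rows", "arguments": {
  "targets": [
    [[0,0,0,0,0,0,1],[0,0,0,0,0,0,1],[0,0,0,0,0,0,1],[0,0,0,0,0,0,1],[0,0,0,0,0,0,1]]
  ]
}}

```text
time: 4.23
tool_pos: [465.4, 140.8, 6.2]
tcp_rot: [3.14, -0.001, 0.967]
contact_force: [-0.4, 0.8, 0.0]
grip_width: 35.3
```

Emit:
{"name": "send_rows", "arguments": {
  "targets": [
    [[0,0,0,0,0,0,1],[0,0,0,0,0,0,1],[0,0,0,0,0,-20,1],[0,0,0,0,0,-60,1],[0,0,0,0,0,-60,1]]
  ]
}}

```text
time: 4.65
tool_pos: [468.2, 141.3, 70.4]
tcp_rot: [3.135, -0.006, 0.967]
contact_force: [1.3, 0.8, -0.2]
grip_width: 25.7
```

```bash
python3 -c "
from h import *
go(467,312,65,55.5)"
```

```text
t 4.65 pos [468.2 141.3  70.4] yaw 55.4 w 25.7 j6 0.74 F [ 1.3  0.8 -0.2]
rows [0.4, -0.4, -0.1, 139.9, -97.9, 5.6]
```

```bash
python3 -c "
from h import *
go(484,339,60,55.4)"
```

```text
t 4.65 pos [468.2 141.3  70.4] yaw 55.4 w 25.7 j6 0.74 F [ 1.3  0.8 -0.2]
rows [0.4, -0.4, 0.0, 171.7, -99.3, 10.8]
```

Emit:
{"name": "send_rows", "arguments": {
  "targets": [
    [[0,0,0,175,-99.3,0,1],[0,0,0,175,-99.3,0,1],[0,0,0,175,-99.3,0,1],[0,0,0,175,-99.3,0,1],[0,0,0,175,-99.3,0,1]]
  ]
}}

```text
time: 5.07
tool_pos: [482.3, 343.9, 65.2]
tcp_rot: [3.141, -0.001, 0.968]
contact_force: [0.7, -0.1, -0.5]
grip_width: 25.3
```

Emit:
{"name": "send_rows", "arguments": {
  "targets": [
    [[0,0,0,0,0,0,1],[0,0,0,0,0,0,1],[0,0,0,0,0,0,1]]
  ]
}}

```text
time: 5.32
tool_pos: [481.9, 340.7, 64.6]
tcp_rot: [-3.141, 0.001, 0.968]
contact_force: [0.4, -0.8, 0.6]
grip_width: 25.4
```

```bash
python3 -c "
from h import *
go(484,339,10,55.4)
shot('wrist','w2')
for r in place_of('dish','wrist')[:1]: print(r['conf'],r['location'],ray('wrist',r['location'],0))
for r in regions_of('dish','wrist')[:1]: print(r['conf'],rect(r['region'],'wrist',14))
"
```

```text
t 5.32 pos [481.9 340.7  64.6] yaw 55.4 w 25.4 j6 1.09 F [ 0.4 -0.8  0.6]
rows [-0.0, 0.1, 0.0, -0.1, 2.7, 54.6]
0.79 [297.5, 327.0] [466.31638102 314.92887615   0.        ]
0.76 ((490.43939208984375, 345.9815673828125), (66.31869506835938, 138.02964782714844), 54.918975830078125)
```

View pics/w2.png

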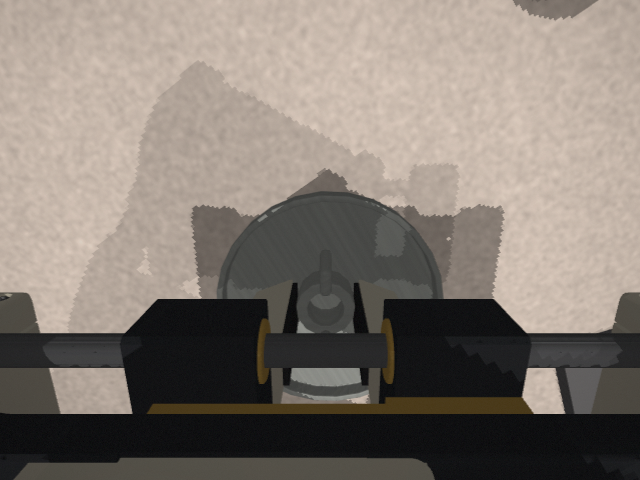

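Emit:
{"name": "send_rows", "arguments": {
  "targets": [
    [[0,0,0,0,2.5,30,1],[0,0,0,0,2.5,45,1],[0,0,0,0,2.5,52,1],[0,0,0,0,2.5,55,1],[0,0,0,0,2.5,55,1]]
  ]
}}

```text
time: 5.88
tool_pos: [484.5, 338.8, 10.5]
tcp_rot: [-3.141, 0.001, 0.966]
contact_force: [0.4, 1.0, -0.7]
grip_width: 25.4
```

Emit:
{"name": "send_rows", "arguments": {
  "targets": [
    [[0,0,0,0,0,0,1],[0,0,0,0,0,0,0.15],[0,0,0,0,0,0,0.15],[0,0,0,0,0,0,0.15],[0,0,0,0,0,0,0.15]]
  ]
}}

```text
time: 6.3
tool_pos: [484.7, 339.9, 10.5]
tcp_rot: [3.141, -0.001, 0.967]
contact_force: [-1.3, -1.2, -0.6]
grip_width: 38.5
```

Emit:
{"name": "send_rows", "arguments": {
  "targets": [
    [[0,0,0,0,0,-25,0.15],[0,0,0,0,0,-66,-1],[0,0,0,0,0,-107,-1],[0,0,0,0,0,-148,-1],[0,0,0,0,0,-160,-1]]
  ]
}}

```text
time: 6.72
tool_pos: [486.9, 341.1, 177.3]
tcp_rot: [3.137, -0.01, 0.967]
contact_force: [1.2, 0.9, 1.0]
grip_width: 60.7
```

```bash
python3 -c "
from h import *
go(437,-331,165,14.5)
"
```

```text
t 6.72 pos [486.9 341.1 177.3] yaw 55.4 w 60.7 j6 1.09 F [1.2 0.9 1. ]
rows [0.1, -0.6, 40.9, -581.8, 340.3, 8.4]
```

Emit:
{"name": "send_rows", "arguments": {
  "targets": [
    [[0,0,40.9,-581.8,340.3,5,-1],[0,0,40.9,-581.8,340.3,5,-1],[0,0,40.9,-581.8,340.3,5,-1],[0,0,40.9,-581.8,340.3,5,-1],[0,0,40.9,-581.8,340.3,5,-1]]
  ]
}}

```text
time: 7.13
tool_pos: [468.4, 130.4, 168.9]
tcp_rot: [3.141, -0.001, 0.337]
contact_force: [0.7, 0.1, 1.0]
grip_width: 91.0
```

```bash
python3 -c "
from h import *
go(437,-331,165,14.5)
"
```

```text
t 7.13 pos [468.4 130.4 168.9] yaw 19.3 w 91.0 j6 1.35 F [0.7 0.1 1. ]
rows [0.0, -0.0, 4.8, -182.1, 425.1, 3.8]
```

Emit:
{"name": "send_rows", "arguments": {
  "targets": [
    [[0,0,4.8,-182.1,425.1,4,-1],[0,0,4.8,-182.1,425.1,4,-1],[0,0,4.8,-182.1,425.1,4,-1],[0,0,4.8,-182.1,425.1,4,-1],[0,0,4.8,-182.1,425.1,4,-1]]
  ]
}}

```text
time: 7.55
tool_pos: [455.5, -77.8, 167.2]
tcp_rot: [3.141, -0.001, 0.259]
contact_force: [1.2, 0.5, 0.6]
grip_width: 91.7
```

```bash
python3 -c "
from h import *
go(437,-331,165,14.5)
"
```

```text
t 7.55 pos [455.5 -77.8 167.2] yaw 14.8 w 91.7 j6 0.98 F [1.2 0.5 0.6]
rows [0.0, -0.0, 0.3, -82.6, 240.1, 2.2]
```

Emit:
{"name": "send_rows", "arguments": {
  "targets": [
    [[0,0,0,-82.6,240,2,-1],[0,0,0,-82.6,240,2,-1],[0,0,0,-82.6,240,2,-1],[0,0,0,-82.6,240,2,-1],[0,0,0,-82.6,240,2,-1]]
  ]
}}

```text
time: 7.97
tool_pos: [440.1, -285.8, 165.4]
tcp_rot: [3.141, -0.0, 0.258]
contact_force: [1.2, 1.1, 0.3]
grip_width: 92.0
```

```bash
python3 -c "
from h import *
go(437,-331,165,14.5)
"
```

```text
t 7.97 pos [ 440.1 -285.8  165.4] yaw 14.8 w 92.0 j6 0.59 F [1.2 1.1 0.3]
rows [0.0, -0.0, 0.3, -14.6, 42.9, 0.4]
```

Emit:
{"name": "send_rows", "arguments": {
  "targets": [
    [[0,0,0,-14.6,43,0,-1],[0,0,0,-14.6,43,0,-1],[0,0,0,-14.6,43,0,-1],[0,0,0,-14.6,43,0,-1],[0,0,0,-14.6,43,0,-1]]
  ]
}}

```text
time: 8.38
tool_pos: [437.7, -327.5, 165.1]
tcp_rot: [-3.141, 0.0, 0.259]
contact_force: [-0.8, 0.2, 0.1]
grip_width: 91.7
```

```bash
python3 -c "
from h import *
go(437,-331,165,14.5)
shot('wrist','w3')
for l,z in(('nut_stand',58),('spacer_stand',38),('bracket',28),('stand',0)):
 for r in place_of(l,'wrist')[:2]: print(l,r['conf'],r['location'],ray('wrist',r['location'],z))
"
```

```text
t 8.38 pos [ 437.7 -327.5  165.1] yaw 14.9 w 91.7 j6 0.53 F [-0.8  0.2  0.1]
rows [-0.1, 0.0, 0.4, -1.6, 3.2, 0.1]
nut_stand 0.71 [236.5, 334.2] [ 438.69663143 -333.77474683   58.        ]
spacer_stand 0.56 [227.7, 329.0] [ 438.96373502 -330.12293189   38.        ]
bracket 0.57 [239.8, 333.6] [ 427.32065232 -337.48740313   28.        ]
```

View pics/w3.png

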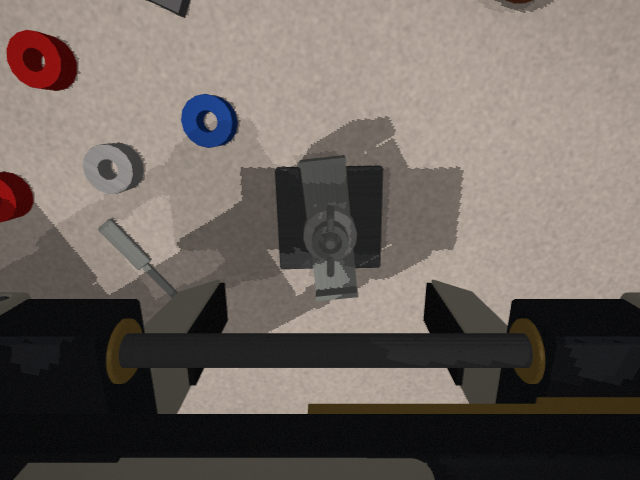

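```bash
python3 -c "
from h import *
def pr(a,b,z):
  p=ray('wrist',a[::-1],z);q=ray('wrist',b[::-1],z);d=p-q;print(((p+q)/2).round(1),np.hypot(*d[:2]).round(1),np.degrees(np.arctan2(d[1],d[0])).round(1))
pr((331,207),(330.5,275),84);pr((323.5,158),(337,296),50)
print(ray('wrist',(240,331),78))
go(438,-332,62,14.7)
"
```

```text
[ 441.9 -330.6   84. ] 47.6 14.7
[ 440.1 -331.4   50. ] 108.6 20.4
[ 441.45377841 -330.95918469   78.        ]
t 8.63 pos [ 438.  -328.   165.4] yaw 14.9 w 91.5 j6 0.53 F [ 1.   0.1 -0. ]
rows [0.0, -0.0, 0.2, -1.0, 3.8, 103.4]
```

Emit:
{"name": "send_rows", "arguments": {
  "targets": [
    [[0,0,0,1,3.5,40,-0.4],[0,0,0,1,3.5,80,-0.4],[0,0,0,1,3.5,98,-0.3],[0,0,0,1,3.5,103.5,-0.2],[0,0,0,1,3.5,103.5,0]]
  ]
}}

```text
time: 9.05
tool_pos: [439.1, -331.3, 60.5]
tcp_rot: [-3.139, 0.001, 0.259]
contact_force: [-0.2, 0.4, 1.1]
grip_width: 62.9
```

Emit:
{"name": "send_rows", "arguments": {
  "targets": [
    [[0,0,0,0,0,0,1],[0,0,0,0,0,0,1],[0,0,0,0,0,0,1],[0,0,0,0,0,0,1],[0,0,0,0,0,0,1]]
  ]
}}

```text
time: 9.47
tool_pos: [439.8, -332.5, 62.6]
tcp_rot: [3.14, -0.001, 0.258]
contact_force: [-0.1, -0.1, 0.2]
grip_width: 29.9
```

Emit:
{"name": "send_rows", "arguments": {
  "targets": [
    [[0,0,0,0,0,0,1],[0,0,0,0,0,-20,1],[0,0,0,0,0,-50,1],[0,0,0,0,0,-70,1],[0,0,0,0,0,-70,1]]
  ]
}}

```text
time: 9.88
tool_pos: [441.3, -333.9, 136.1]
tcp_rot: [3.135, -0.004, 0.258]
contact_force: [-0.2, -1.9, -0.1]
grip_width: 25.7
```

```bash
python3 -c "
from h import *
shot('wrist','w4')
go(448,287,130,55.4)
"
```

```text
t 9.93 pos [ 440.4 -333.1  133.9] yaw 14.8 w 25.7 j6 0.53 F [-0.5  0.  -0.7]
rows [0.3, -0.1, -40.6, 165.7, -597.6, 1.8]
```

View pics/w4.png

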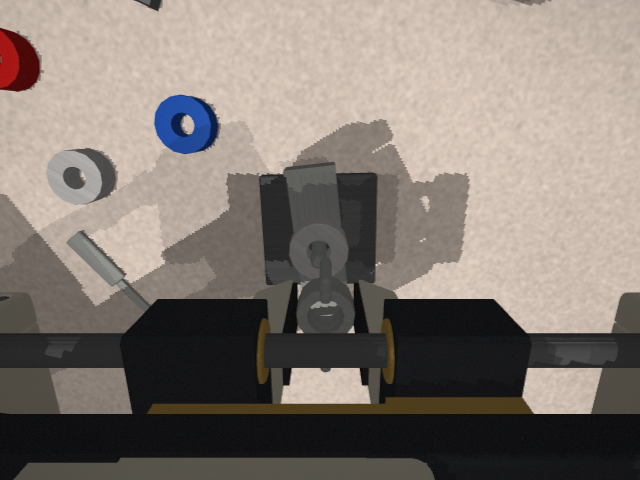

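Emit:
{"name": "send_rows", "arguments": {
  "targets": [
    [[0,0,-35,165.7,-597.6,0,1],[0,0,-35,165.7,-597.6,0,1],[0,0,-35,165.7,-597.6,0,1],[0,0,-35,165.7,-597.6,0,1],[0,0,-35,165.7,-597.6,0,1]]
  ]
}}

```text
time: 10.35
tool_pos: [440.8, -121.8, 130.5]
tcp_rot: [-3.139, 0.0, 0.875]
contact_force: [1.2, 0.1, -1.6]
grip_width: 25.9
```

```bash
python3 -c "
from h import *
print('stud',ray('wrist',(249,320),78))
go(448,287,130,55.4)
"
```

```text
stud [ 443.35967141 -113.56426452   78.        ]
t 10.35 pos [ 440.8 -121.8  130.5] yaw 50.1 w 25.9 j6 0.26 F [ 1.2  0.1 -1.6]
rows [-0.1, 0.0, -5.3, 318.3, -256.6, 0.9]
```

Emit:
{"name": "send_rows", "arguments": {
  "targets": [
    [[0,0,0,318.3,-256.6,0,1],[0,0,0,318.3,-256.6,0,1],[0,0,0,318.3,-256.6,0,1],[0,0,0,318.3,-256.6,0,1],[0,0,0,318.3,-256.6,0,1]]
  ]
}}

```text
time: 10.77
tool_pos: [445.7, 86.4, 130.7]
tcp_rot: [-3.14, 0.001, 0.869]
contact_force: [1.6, 1.4, -1.2]
grip_width: 25.8
```

```bash
python3 -c "
from h import *
go(448,287,70,55.4)
"
```

```text
t 10.77 pos [445.7  86.4 130.7] yaw 49.8 w 25.8 j6 0.72 F [ 1.6  1.4 -1.2]
rows [-0.1, 0.1, -5.6, 154.8, -127.6, 60.7]
```

Emit:
{"name": "send_rows", "arguments": {
  "targets": [
    [[0,0,-5.6,154.8,-127.6,40,1],[0,0,-5.6,154.8,-127.6,40,1],[0,0,-5.6,154.8,-127.6,40,1],[0,0,-5.6,154.8,-127.6,40,1],[0,0,-5.6,154.8,-127.6,40,1]]
  ]
}}

```text
time: 11.18
tool_pos: [447.9, 287.1, 89.9]
tcp_rot: [-3.14, 0.002, 0.967]
contact_force: [0.7, 0.4, 0.2]
grip_width: 25.3
```

Emit:
{"name": "send_rows", "arguments": {
  "targets": [
    [[0,0,0,0,0,0,1],[0,0,0,0,0,0,1],[0,0,0,0,0,0,1]]
  ]
}}

```text
time: 11.43
tool_pos: [448.4, 284.5, 90.6]
tcp_rot: [-3.141, 0.002, 0.968]
contact_force: [-0.9, -1.0, -0.0]
grip_width: 25.6
```

```bash
python3 -c "
from h import *
shot('wrist','w5')
go(448,287,9,55.4)
"
```

```text
t 11.48 pos [448.9 284.1  91. ] yaw 55.4 w 25.6 j6 1.02 F [-0.2 -0.2 -0.4]
rows [-0.0, 0.1, -0.0, 2.1, -2.3, 82.0]
```

View pics/w5.png

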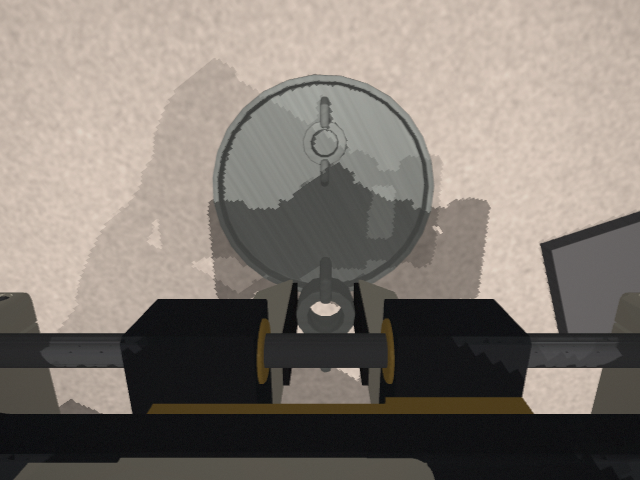

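```bash
python3 -c "
from h import *
a=ray('wrist',(75,322),14);b=ray('wrist',(287,324),14);print('dish',(a+b)/2,np.hypot(*(a-b)[:2]))
print('nut1',ray('wrist',(143,325),20),'tips',ray('wrist',(97,325),30),ray('wrist',(185,325),30))
print(boxes_of('nut_loose','wrist'))
"
```

```text
dish [469.76652316 316.8571345   14.        ] 133.29206992983626
nut1 [487.18867326 339.88381066  20.        ] tips [501.38356095 360.35961389  30.        ] [473.931769   320.71940849  30.        ]
[{'location': [151.1, 314.0], 'conf': 0.81}]
```

```bash
python3 -c "
from h import *
go(449.5,290,9,55.4)
"
```

```text
t 11.53 pos [449.2 283.8  91.4] yaw 55.3 w 25.6 j6 1.02 F [-0.4 -1.1  0.8]
rows [-0.0, 0.0, -0.1, 5.3, -3.3, 82.4]
```

Emit:
{"name": "send_rows", "arguments": {
  "targets": [
    [[0,0,0,5.3,-3.3,35,1],[0,0,0,5.3,-3.3,60,1],[0,0,0,5.3,-3.3,75,1],[0,0,0,5.3,-3.3,82,1],[0,0,0,5.3,-3.3,82,1]]
  ]
}}

```text
time: 11.95
tool_pos: [449.4, 289.9, 9.1]
tcp_rot: [-3.141, 0.002, 0.965]
contact_force: [-0.0, 0.4, -0.7]
grip_width: 25.7
```

Emit:
{"name": "send_rows", "arguments": {
  "targets": [
    [[0,0,0,0,0,0,1],[0,0,0,0,0,0,0.15],[0,0,0,0,0,0,0.15],[0,0,0,0,0,0,0.15],[0,0,0,0,0,0,0.15]]
  ]
}}

```text
time: 12.37
tool_pos: [449.9, 291.3, 10.2]
tcp_rot: [3.141, -0.001, 0.967]
contact_force: [1.0, 0.8, 0.0]
grip_width: 38.5
```

Emit:
{"name": "send_rows", "arguments": {
  "targets": [
    [[0,0,0,0,0,-25,0.15],[0,0,0,0,0,-66,-1],[0,0,0,0,0,-107,-1],[0,0,0,0,0,-148,-1],[0,0,0,0,0,-150,-1]]
  ]
}}

```text
time: 12.78
tool_pos: [453.2, 293.1, 167.8]
tcp_rot: [3.134, -0.012, 0.967]
contact_force: [1.1, 0.6, 0.5]
grip_width: 61.7
```

```bash
python3 -c "
from h import *
shot('wrist','w6')
go(438.5,-332,150,19.5)
"
```

```text
t 12.83 pos [452.  292.6 164.8] yaw 55.4 w 64.8 j6 1.04 F [ 0.7  0.5 -0.3]
rows [0.1, -0.6, 35.9, -522.0, 343.3, 11.8]
```

View pics/w6.png

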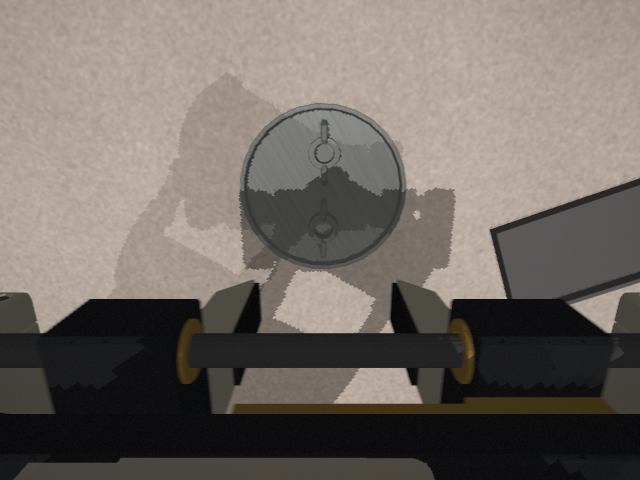

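Emit:
{"name": "send_rows", "arguments": {
  "targets": [
    [[0,0,35.5,-522,343,5,-1],[0,0,35.5,-522,343,5,-1],[0,0,35.5,-522,343,5,-1],[0,0,35.5,-522,343,5,-1],[0,0,35.5,-522,343,5,-1]]
  ]
}}

```text
time: 13.25
tool_pos: [443.7, 81.4, 157.0]
tcp_rot: [-3.141, 0.002, 0.342]
contact_force: [1.8, -0.7, -0.1]
grip_width: 91.5
```

```bash
python3 -c "
from h import *
go(438.5,-332,150,19.7)
"
```

```text
t 13.25 pos [443.7  81.4 157. ] yaw 19.6 w 91.5 j6 1.24 F [ 1.8 -0.7 -0.1]
rows [-0.0, 0.1, -0.1, -143.5, 387.8, 7.0]
```

Yaw is now constant, so the next calls can be written from these numbers (413 mm, two calls).

Emit:
{"name": "send_rows", "arguments": {
  "targets": [
    [[0,0,0,-71.7,194,5,-1],[0,0,0,-71.7,194,5,-1],[0,0,0,-71.7,194,5,-1],[0,0,0,-71.7,194,5,-1],[0,0,0,-71.7,194,5,-1]]
  ]
}}

```text
time: 13.67
tool_pos: [442.4, -125.6, 152.0]
tcp_rot: [-3.14, 0.001, 0.347]
contact_force: [0.9, 0.4, -0.1]
grip_width: 91.4
```

Emit:
{"name": "send_rows", "arguments": {
  "targets": [
    [[0,0,0,-71.7,194,0,-1],[0,0,0,-71.7,194,0,-1],[0,0,0,-71.7,194,0,-1],[0,0,0,-71.7,194,0,-1],[0,0,0,-71.7,194,0,-1]]
  ]
}}

```text
time: 14.08
tool_pos: [441.1, -332.4, 151.6]
tcp_rot: [-3.14, 0.001, 0.347]
contact_force: [0.8, -0.1, 0.7]
grip_width: 91.8
```

Emit:
{"name": "send_rows", "arguments": {
  "targets": [
    [[0,0,0,0,0,0,-1],[0,0,0,0,0,0,-1],[0,0,0,0,0,0,-1]]
  ]
}}

```text
time: 14.33
tool_pos: [441.4, -329.8, 151.7]
tcp_rot: [-3.139, 0.001, 0.347]
contact_force: [0.0, 0.5, -0.3]
grip_width: 91.7
```

```bash
python3 -c "
from h import *
go(438.5,-332,38,19.7)
shot('wrist','w7')
"
```

```text
t 14.33 pos [ 441.4 -329.8  151.7] yaw 19.9 w 91.7 j6 0.44 F [ 0.   0.5 -0.3]
rows [-0.2, 0.1, 0.2, -3.4, 1.5, 113.7]
```

View pics/w7.png

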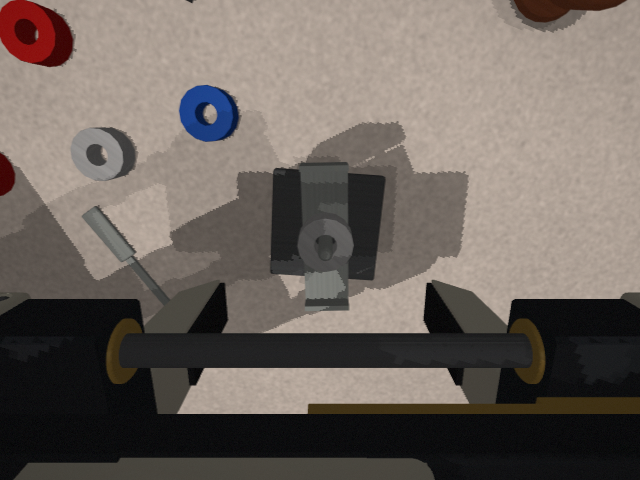

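```bash
python3 -c "
from h import *
def pr(a,b,z):
  p=ray('wrist',a[::-1],z);q=ray('wrist',b[::-1],z);d=p-q;print(((p+q)/2).round(1),np.hypot(*d[:2]).round(1),np.degrees(np.arctan2(d[1],d[0])).round(1))
pr((324.5,162),(327,309),50)
pr((298.5,242),(354,242),58);pr((326,218),(326,268),58)
print('stud',ray('wrist',(242,325),78))
go(440.5,-331,38,20)
"
```

```text
[ 439.8 -329.9   50. ] 111.1 20.8
[ 440.8 -329.8   58. ] 39.0 109.9
[ 439.7 -330.    58. ] 37.0 19.9
stud [ 446.55566936 -326.90530271   78.        ]
t 14.38 pos [ 441.7 -329.2  152.1] yaw 19.9 w 91.8 j6 0.44 F [0.5 0.7 0.1]
rows [-0.1, 0.0, -0.1, -1.6, 1.5, 114.1]
```

Emit:
{"name": "send_rows", "arguments": {
  "targets": [
    [[0,0,0,-1,0,40,-0.5],[0,0,0,-1,0,80,-0.4],[0,0,0,-1,0,105,-0.3],[0,0,0,-1,0,111,-0.2],[0,0,0,-1,0,111,-0.1]]
  ]
}}

```text
time: 14.8
tool_pos: [440.6, -328.8, 40.5]
tcp_rot: [-3.138, 0.002, 0.349]
contact_force: [-0.1, -0.2, 1.0]
grip_width: 63.1
```

Emit:
{"name": "send_rows", "arguments": {
  "targets": [
    [[0,0,0,0,0,0,1],[0,0,0,0,0,0,1],[0,0,0,0,0,0,1],[0,0,0,0,0,0,1],[0,0,0,0,0,0,1]]
  ]
}}

```text
time: 15.22
tool_pos: [442.2, -331.6, 43.9]
tcp_rot: [3.139, -0.002, 0.347]
contact_force: [1.3, 1.8, 7.2]
grip_width: 42.1
```

Emit:
{"name": "send_rows", "arguments": {
  "targets": [
    [[0,0,0,0,0,0,1],[0,0,0,0,0,-20,1],[0,0,0,0,0,-50,1],[0,0,0,0,0,-80,1],[0,0,0,0,0,-90,1]]
  ]
}}

```text
time: 15.63
tool_pos: [442.8, -332.5, 136.9]
tcp_rot: [3.135, -0.003, 0.347]
contact_force: [0.7, -1.3, 0.6]
grip_width: 42.2
```

```bash
python3 -c "
from h import *
shot('wrist','w8')
go(626,-136,90,-9)
"
```

```text
t 15.68 pos [ 443.  -332.7  137.1] yaw 19.9 w 42.0 j6 0.44 F [ 1.3 -0.6  0.7]
rows [0.4, -0.3, 28.9, 238.9, -123.1, 47.0]
```

View pics/w8.png

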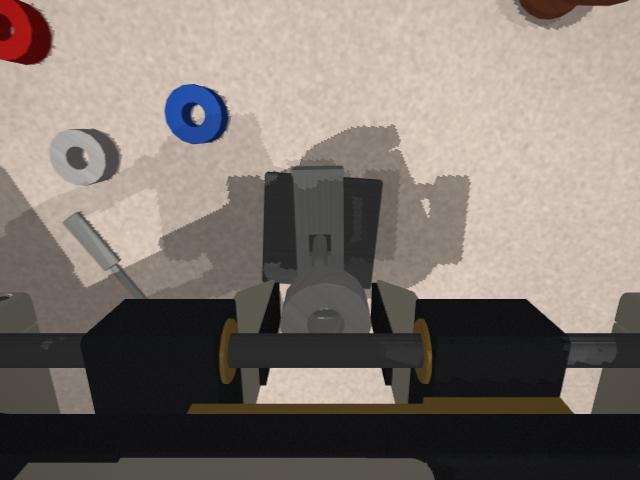

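```bash
python3 -c "
from h import *
im=shot('side','s8')
o=get_obs();p=proj('side',o['tool_pos'])
x,y=map(int,p);print(p)
c=im[y-60:y+60,x-80:x+80,::-1]
w=cv2.imread('pics/w8.png')[250:400,220:440]
cv2.imwrite('pics/z8.png',np.vstack([cv2.resize(c,(400,300),interpolation=2),cv2.resize(w,(400,272),interpolation=2)]))
"
```

```text
[386.55614638 348.67691259]
```

View pics/z8.png

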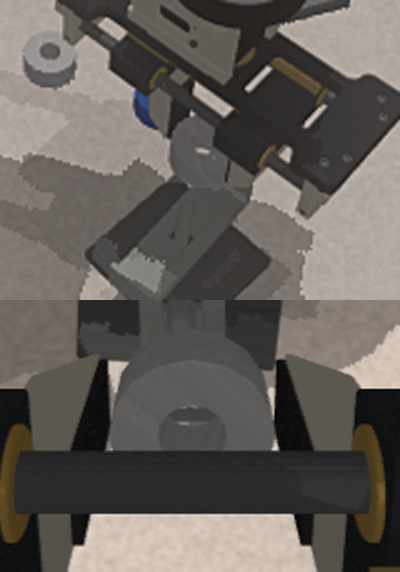

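```bash
python3 -c "
from h import *
im=shot('wrist','w9');m=camera_model('wrist');o=get_obs();R=Ro.from_euler('xyz',o['tcp_rot']).as_matrix()
print(o['tool_pos'],o['grip_width'])
im2=cv2.resize(im[230:410,210:450,::-1],(720,540),interpolation=2);im2=cv2.convertScaleAbs(im2,alpha=1.6)
raw=im2.copy()
t=np.linspace(0,2*np.pi,60)
for r,z,col in((20,-18,(0,255,0)),(8,-18,(0,255,255)),(20,2,(255,0,0))):
  P=[proj('wrist',R@np.array([r*np.cos(a),r*np.sin(a),z])+o['tool_pos'],m) for a in t]
  pts=((np.array(P)-[210,230])*3).astype(np.int32);cv2.polylines(im2,[pts],True,col,1)
cv2.imwrite('pics/z9.png',im2);cv2.imwrite('pics/z9r.png',raw)
"
```

```text
[ 441.33115871 -331.17743236  132.58756981] 41.8382440153751
```

View pics/z9.png

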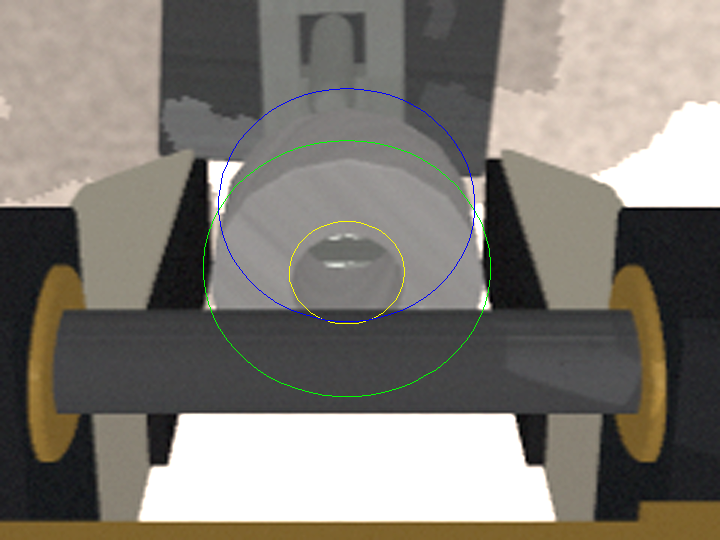

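View pics/z9r.png

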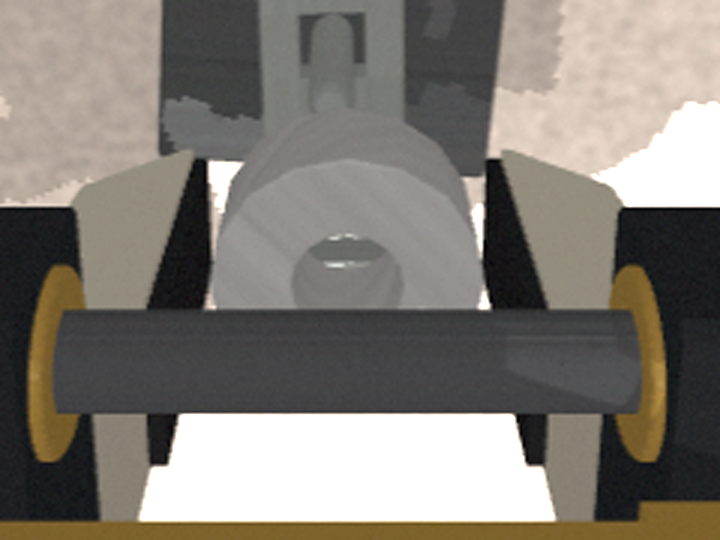

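```bash
python3 -c "
from h import *
go(640,-138.5,110,-9)
"
```

```text
t 15.78 pos [ 441.3 -331.2  132.6] yaw 19.9 w 41.8 j6 0.44 F [-0.3 -0.4 -1.2]
rows [0.1, -0.1, 28.9, 252.4, -113.6, 22.6]
```

Emit:
{"name": "send_rows", "arguments": {
  "targets": [
    [[0,0,28.9,252.4,-113.6,22,1],[0,0,28.9,252.4,-113.6,22,1],[0,0,28.9,252.4,-113.6,22,1],[0,0,28.9,252.4,-113.6,22,1],[0,0,28.9,252.4,-113.6,22,1]]
  ]
}}

```text
time: 16.2
tool_pos: [581.6, -193.3, 114.0]
tcp_rot: [-3.141, 0.004, -0.164]
contact_force: [1.0, -1.8, -0.8]
grip_width: 41.9
```

```bash
python3 -c "
from h import *
go(640,-138.5,110,-9)
"
```

```text
t 16.2 pos [ 581.6 -193.3  114. ] yaw -9.4 w 41.9 j6 1.29 F [ 1.  -1.8 -0.8]
rows [-0.1, 0.2, -0.4, 48.7, -63.6, 3.9]
```

Emit:
{"name": "send_rows", "arguments": {
  "targets": [
    [[0,0,-0.5,48.7,-63.6,3,1],[0,0,-0.5,48.7,-63.6,3,1],[0,0,-0.5,48.7,-63.6,3,1],[0,0,-0.5,48.7,-63.6,3,1],[0,0,-0.5,48.7,-63.6,3,1]]
  ]
}}

```text
time: 16.62
tool_pos: [638.6, -139.3, 111.2]
tcp_rot: [-3.141, 0.004, -0.148]
contact_force: [-0.3, 0.4, -0.8]
grip_width: 42.2
```

```bash
python3 -c "
from h import *
go(640,-138.5,110,-9)
shot('wrist','w10')
for r in regions_of('square_tray','wrist')[:2]: print(r['conf'],rect(r['region'],'wrist',14))
"
```

```text
t 16.62 pos [ 638.6 -139.3  111.2] yaw -8.5 w 42.2 j6 1.39 F [-0.3  0.4 -0.8]
rows [-0.0, 0.2, 0.5, 1.2, -1.0, 1.2]
0.84 ((637.4635620117188, -137.65769958496094), (118.67430877685547, 102.54438018798828), 80.80427551269531)
```

View pics/w10.png

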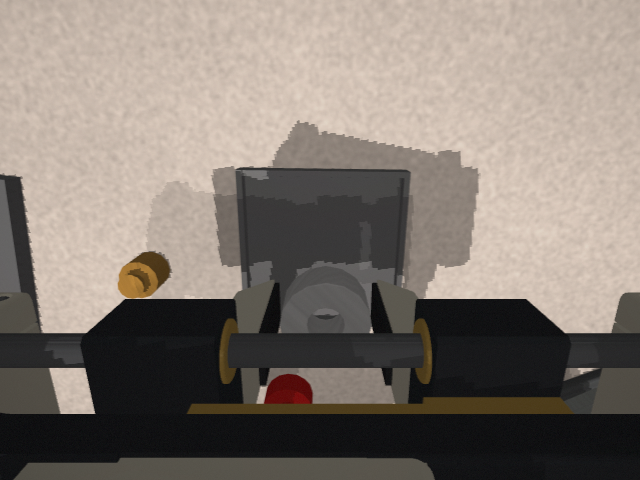

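```bash
python3 -c "
from h import *
go(656,-140.5,11,-9)
"
```

```text
t 16.72 pos [ 638.7 -140.5  112.4] yaw -8.6 w 42.3 j6 1.39 F [ 0.2 -0.2 -1.7]
rows [-0.0, 0.1, 0.4, 17.4, -2.6, 101.4]
```

Emit:
{"name": "send_rows", "arguments": {
  "targets": [
    [[0,0,0.5,17.4,-2,40,1],[0,0,0.5,17.4,-2,75,1],[0,0,0.5,17.4,-2,95,1],[0,0,0.5,17.4,-2,101,1],[0,0,0.5,17.4,-2,101,1]]
  ]
}}

```text
time: 17.13
tool_pos: [655.5, -141.2, 11.3]
tcp_rot: [-3.141, 0.004, -0.159]
contact_force: [0.1, -0.0, -0.3]
grip_width: 41.6
```

Emit:
{"name": "send_rows", "arguments": {
  "targets": [
    [[0,0,0,0,0,0,1],[0,0,0,0,0,0,1],[0,0,0,0,0,2,1],[0,0,0,0,0,2,1]]
  ]
}}

```text
time: 17.47
tool_pos: [657.4, -140.6, 11.0]
tcp_rot: [3.142, -0.001, -0.158]
contact_force: [-0.7, -0.8, -0.3]
grip_width: 41.9
```

Emit:
{"name": "send_rows", "arguments": {
  "targets": [
    [[0,0,0,0,0,1.5,1],[0,0,0,0,0,1.5,1],[0,0,0,0,0,1.5,1],[0,0,0,0,0,1.5,1]]
  ]
}}

```text
time: 17.8
tool_pos: [657.7, -140.5, 9.6]
tcp_rot: [3.141, -0.001, -0.157]
contact_force: [-1.4, -0.6, 4.4]
grip_width: 41.6
```

Emit:
{"name": "send_rows", "arguments": {
  "targets": [
    [[0,0,0,0,0,1.5,1],[0,0,0,0,0,1.5,1],[0,0,0,0,0,1.5,1],[0,0,0,0,0,1.5,1]]
  ]
}}

```text
time: 18.13
tool_pos: [657.7, -140.5, 9.4]
tcp_rot: [3.141, -0.001, -0.157]
contact_force: [-3.5, 0.1, 11.8]
grip_width: 41.8
```

Emit:
{"name": "send_rows", "arguments": {
  "targets": [
    [[0,0,0,0,0,0,-0.13],[0,0,0,0,0,0,-0.13],[0,0,0,0,0,0,-0.13],[0,0,0,0,0,0,-0.13]]
  ]
}}

```text
time: 18.47
tool_pos: [657.1, -140.0, 6.9]
tcp_rot: [-3.141, 0.001, -0.157]
contact_force: [0.2, 0.6, -0.2]
grip_width: 51.5
```

Emit:
{"name": "send_rows", "arguments": {
  "targets": [
    [[0,0,0,0,0,-25,-0.13],[0,0,0,0,0,-60,-0.5],[0,0,0,0,0,-100,-1],[0,0,0,0,0,-120,-1],[0,0,0,0,0,-120,-1]]
  ]
}}

```text
time: 18.88
tool_pos: [660.2, -141.0, 133.6]
tcp_rot: [3.14, -0.01, -0.157]
contact_force: [1.4, 1.3, 0.1]
grip_width: 74.0
```

```bash
python3 -c "
from h import *
go(433,-149,110,-9)
"
```

```text
t 18.88 pos [ 660.2 -141.   133.6] yaw -9.0 w 74.0 j6 1.4 F [1.4 1.3 0.1]
rows [0.1, -0.6, 0.0, -223.4, 43.3, 21.4]
```

Emit:
{"name": "send_rows", "arguments": {
  "targets": [
    [[0,0,0,-30,6,3,-1],[0,0,0,-71,14,6,-1],[0,0,0,-90,17,9,-1],[0,0,0,-90,17,9,-1],[0,0,0,-90,17,9,-1]]
  ]
}}

```text
time: 19.3
tool_pos: [564.9, -142.9, 117.8]
tcp_rot: [-3.141, 0.001, -0.158]
contact_force: [1.0, 0.3, -0.0]
grip_width: 91.5
```

```bash
python3 -c "
from h import *
shot('wrist','w11')
go(433,-149,110,-9)
print(ray('wrist',(0,0),0))
for r in regions_of('square_tray','wrist')[:2]: print(r['conf'],rect(r['region'],'wrist',14))
for r in regions_of('spacer_loose','wrist')[:6]: print(r['conf'],r['location'],rect(r['region'],'wrist',24))
"
```

```text
t 19.35 pos [ 566.1 -143.1  118.1] yaw -9.0 w 91.8 j6 1.35 F [ 0.1  0.4 -0.7]
rows [-0.0, -0.0, -0.0, -130.5, 26.7, 8.1]
[752.20100749  39.7699989    0.        ]
0.77 ((630.1804809570312, -135.4915771484375), (118.95719909667969, 119.04488372802734), 80.78702545166016)
0.96 [386.6, 355.6] ((443.2605285644531, -148.4299774169922), (37.69175338745117, 35.054561614990234), 81.29208374023438)
0.9 [304.3, 416.8] ((504.1803283691406, -202.08505249023438), (13.716469764709473, 41.19004821777344), 86.54389953613281)
0.55 [312.5, 270.6] ((517.3770141601562, -91.56608581542969), (40.4395866394043, 33.276588439941406), 80.9773941040039)
```

View pics/w11.png

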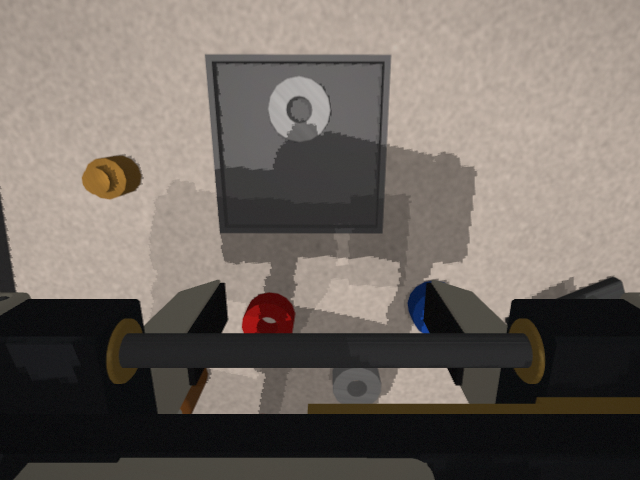

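Emit:
{"name": "send_rows", "arguments": {
  "targets": [
    [[0,0,0,-130,26.7,0,-1],[0,0,0,-130,26.7,0,-1],[0,0,0,-130,26.7,0,-1],[0,0,0,-130,26.7,0,-1],[0,0,0,-130,26.7,0,-1]]
  ]
}}

```text
time: 19.87
tool_pos: [431.8, -148.9, 118.5]
tcp_rot: [-3.141, 0.001, -0.158]
contact_force: [0.4, 0.4, 0.5]
grip_width: 91.8
```

```bash
python3 -c "
from h import *
go(433,-149,110,-9)
shot('wrist','w12')
for r in regions_of('spacer_loose','wrist')[:6]: print(r['conf'],r['location'],rect(r['region'],'wrist',20))
"
```

```text
t 19.87 pos [ 431.8 -148.9  118.5] yaw -9.1 w 91.8 j6 1.23 F [0.4 0.4 0.5]
rows [-0.0, 0.1, -0.1, 1.2, -0.1, 8.5]
0.95 [239.4, 321.1] ((440.70550537109375, -148.69239807128906), (38.52742385864258, 42.867408752441406), 82.00679016113281)
0.81 [148.5, 214.0] ((505.72442626953125, -90.07850646972656), (42.45976638793945, 39.75893783569336), 72.6941909790039)
0.62 [131.8, 420.6] ((495.56085205078125, -217.74110412597656), (39.258758544921875, 41.57086181640625), 0.680423378944397)
0.55 [303.5, 233.5] ((393.3369140625, -73.55844116210938), (19.390405654907227, 44.305641174316406), 80.51221466064453)
```

View pics/w12.png

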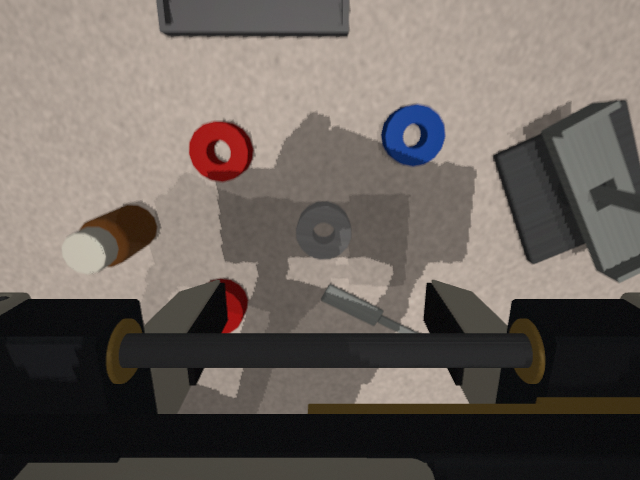

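```bash
python3 -c "
from h import *
print(ray('wrist',(230,323.5),20), ray('wrist',(292,328),3))
go(435.5,-149,5,-9)
"
```

```text
[ 441.81264841 -149.30032679   20.        ] [ 385.91892368 -143.83409099    3.        ]
t 19.97 pos [ 435.1 -149.7  119. ] yaw -9.0 w 91.6 j6 1.23 F [-0.   0.1  0.3]
rows [0.0, -0.2, -0.0, 0.0, -0.8, 114.0]
```

Emit:
{"name": "send_rows", "arguments": {
  "targets": [
    [[0,0,0,1.5,0,40,-0.5],[0,0,0,1.5,0,80,-0.4],[0,0,0,1.5,0,106,-0.3],[0,0,0,1.5,0,113,-0.2],[0,0,0,1.5,0,113,-0.1]]
  ]
}}

```text
time: 20.38
tool_pos: [435.2, -148.9, 3.7]
tcp_rot: [-3.14, 0.003, -0.156]
contact_force: [-0.1, -0.2, 0.5]
grip_width: 63.3
```

Emit:
{"name": "send_rows", "arguments": {
  "targets": [
    [[0,0,0,0,0,0,-0.1],[0,0,0,0,0,0,1],[0,0,0,0,0,0,1],[0,0,0,0,0,0,1],[0,0,0,0,0,0,1]]
  ]
}}

```text
time: 20.8
tool_pos: [436.0, -149.8, 6.9]
tcp_rot: [3.141, -0.004, -0.157]
contact_force: [1.1, -0.5, 7.3]
grip_width: 40.9
```

Emit:
{"name": "send_rows", "arguments": {
  "targets": [
    [[0,0,0,0,0,0,1],[0,0,0,0,0,0,1],[0,0,0,0,0,0,1]]
  ]
}}

```text
time: 21.05
tool_pos: [436.0, -149.8, 6.9]
tcp_rot: [3.141, -0.004, -0.157]
contact_force: [1.1, 0.7, 7.3]
grip_width: 40.7
```

Emit:
{"name": "send_rows", "arguments": {
  "targets": [
    [[0,0,0,0,0,-20,1],[0,0,0,0,0,-60,1],[0,0,0,0,0,-90,1],[0,0,0,0,0,-90,1],[0,0,0,0,0,-90,1]]
  ]
}}

```text
time: 21.47
tool_pos: [435.7, -149.8, 97.4]
tcp_rot: [3.14, -0.005, -0.157]
contact_force: [0.2, -0.9, -0.7]
grip_width: 40.3
```

```bash
python3 -c "
from h import *
shot('wrist','w13')
go(601,-131,90,-9)
"
```

```text
t 21.52 pos [ 434.7 -149.3   95.9] yaw -9.0 w 40.9 j6 1.23 F [ 0.1  1.3 -0.5]
rows [0.0, -0.1, -0.0, 161.4, -44.1, 6.1]
```

View pics/w13.png

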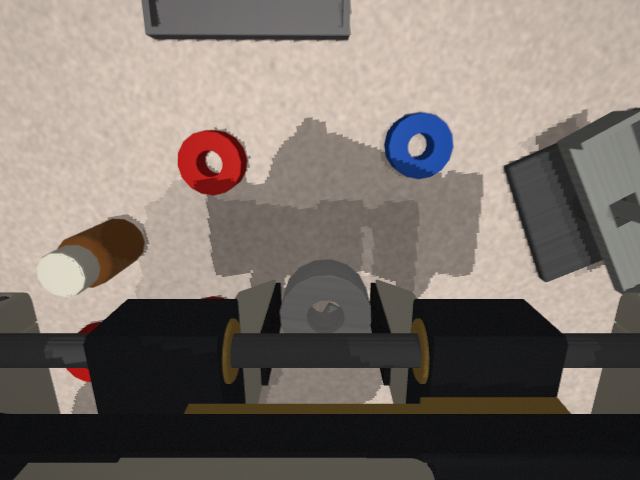

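```bash
python3 -c "
from h import *
go(606,-132.4,90,-9)
"
```

```text
t 21.52 pos [ 434.7 -149.3   95.9] yaw -9.0 w 40.9 j6 1.23 F [ 0.1  1.3 -0.5]
rows [0.0, -0.1, -0.0, 166.6, -43.5, 6.1]
```

Emit:
{"name": "send_rows", "arguments": {
  "targets": [
    [[0,0,0,166.6,-43.5,5,1],[0,0,0,166.6,-43.5,5,1],[0,0,0,166.6,-43.5,5,1],[0,0,0,166.6,-43.5,5,1],[0,0,0,166.6,-43.5,5,1]]
  ]
}}

```text
time: 21.93
tool_pos: [610.8, -131.3, 87.9]
tcp_rot: [-3.141, -0.001, -0.156]
contact_force: [-1.3, -0.5, -0.0]
grip_width: 40.9
```

Emit:
{"name": "send_rows", "arguments": {
  "targets": [
    [[0,0,0,0,0,0,1],[0,0,0,0,0,0,1],[0,0,0,0,0,0,1]]
  ]
}}

```text
time: 22.18
tool_pos: [604.1, -132.2, 89.3]
tcp_rot: [-3.141, 0.003, -0.158]
contact_force: [-0.4, 0.4, -0.8]
grip_width: 40.6
```

```bash
python3 -c "
from h import *
go(606,-132.4,12.5,-9)
shot('wrist','w14')
"
```

```text
t 22.18 pos [ 604.1 -132.2   89.3] yaw -9.0 w 40.6 j6 1.39 F [-0.4  0.4 -0.8]
rows [-0.0, 0.2, -0.0, 2.2, -0.1, 76.8]
```

View pics/w14.png

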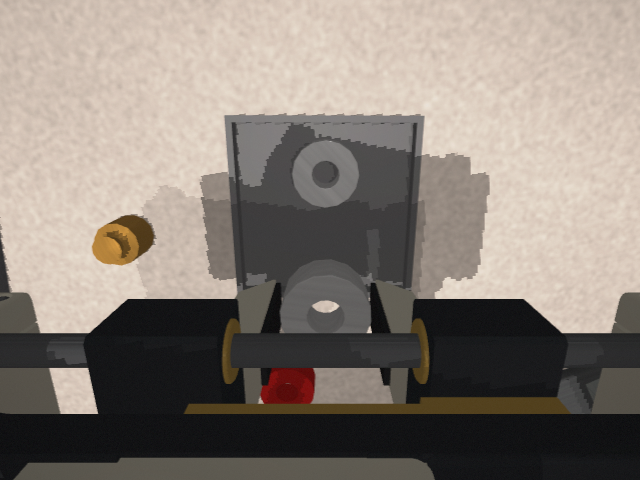

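Emit:
{"name": "send_rows", "arguments": {
  "targets": [
    [[0,0,0,1,0,35,1],[0,0,0,1,0,60,1],[0,0,0,1,0,72,1],[0,0,0,1,0,76.5,1],[0,0,0,1,0,76.5,1]]
  ]
}}

```text
time: 22.65
tool_pos: [606.2, -132.6, 13.5]
tcp_rot: [-3.141, 0.002, -0.158]
contact_force: [0.4, 0.3, 0.2]
grip_width: 41.1
```

Emit:
{"name": "send_rows", "arguments": {
  "targets": [
    [[0,0,0,0,0,0,1],[0,0,0,0,0,2,1],[0,0,0,0,0,2,1],[0,0,0,0,0,2,1]]
  ]
}}

```text
time: 22.98
tool_pos: [607.5, -132.6, 12.9]
tcp_rot: [3.141, -0.002, -0.157]
contact_force: [-0.4, 0.3, -0.5]
grip_width: 41.0
```

Emit:
{"name": "send_rows", "arguments": {
  "targets": [
    [[0,0,0,0,0,1.5,1],[0,0,0,0,0,1.5,1],[0,0,0,0,0,1.5,1],[0,0,0,0,0,1.5,1]]
  ]
}}

```text
time: 23.32
tool_pos: [607.5, -132.6, 11.0]
tcp_rot: [3.141, -0.001, -0.157]
contact_force: [0.3, -0.1, 3.1]
grip_width: 40.8
```

Emit:
{"name": "send_rows", "arguments": {
  "targets": [
    [[0,0,0,0,0,1,1],[0,0,0,0,0,1,1],[0,0,0,0,0,1,1],[0,0,0,0,0,1,1]]
  ]
}}

```text
time: 23.65
tool_pos: [607.5, -132.6, 10.9]
tcp_rot: [3.141, -0.002, -0.157]
contact_force: [-2.7, 1.2, 10.0]
grip_width: 41.0
```

Ring is on the floor (10.9 mm as predicted); release and lift.

Emit:
{"name": "send_rows", "arguments": {
  "targets": [
    [[0,0,0,0,0,0,-0.13],[0,0,0,0,0,0,-0.13],[0,0,0,0,0,0,-0.13],[0,0,0,0,0,0,-0.13]]
  ]
}}

```text
time: 23.98
tool_pos: [606.7, -132.4, 9.0]
tcp_rot: [-3.141, 0.001, -0.157]
contact_force: [0.5, -0.8, -0.4]
grip_width: 51.8
```

Emit:
{"name": "send_rows", "arguments": {
  "targets": [
    [[0,0,0,0,0,-25,-0.13],[0,0,0,0,0,-60,-0.5],[0,0,0,0,0,-100,-1],[0,0,0,0,0,-140,-1],[0,0,0,0,0,-140,-1]]
  ]
}}

```text
time: 24.4
tool_pos: [611.0, -133.8, 158.1]
tcp_rot: [3.139, -0.014, -0.157]
contact_force: [0.5, -0.5, 0.7]
grip_width: 74.1
```

```bash
python3 -c "
from h import *
shot('wrist','w15')
go(440.5,-330.5,150,20.5)
"
```

```text
t 24.45 pos [ 609.6 -133.3  154.4] yaw -9.0 w 77.8 j6 1.39 F [0.4 0.3 0.4]
rows [0.2, -0.5, -29.5, -136.2, 221.2, 3.4]
```

View pics/w15.png

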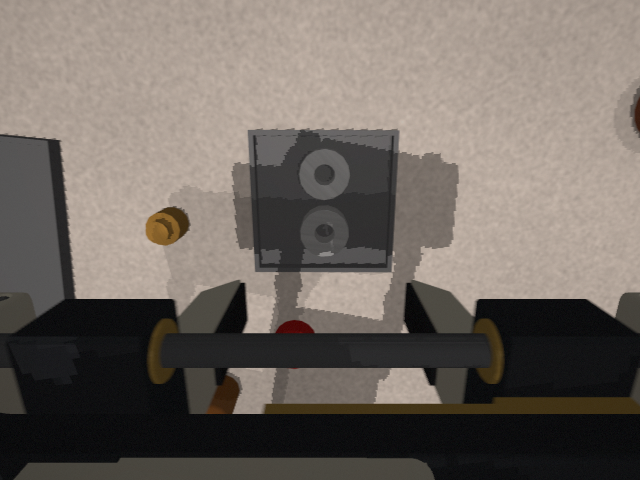

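Emit:
{"name": "send_rows", "arguments": {
  "targets": [
    [[0,0,-29.5,-136,221,3,-1],[0,0,-29.5,-136,221,3,-1],[0,0,-29.5,-136,221,3,-1],[0,0,-29.5,-136,221,3,-1],[0,0,-29.5,-136,221,3,-1]]
  ]
}}

```text
time: 24.87
tool_pos: [475.9, -284.0, 145.7]
tcp_rot: [-3.139, 0.001, 0.365]
contact_force: [0.3, -1.3, 0.3]
grip_width: 91.9
```

```bash
python3 -c "
from h import *
go(440.5,-330.5,150,20.5)
"
```

```text
t 24.87 pos [ 475.9 -284.   145.7] yaw 20.9 w 91.9 j6 0.53 F [ 0.3 -1.3  0.3]
rows [-0.1, 0.1, 0.4, -49.6, 30.8, -4.3]
```

Emit:
{"name": "send_rows", "arguments": {
  "targets": [
    [[0,0,0.2,-49.6,30.8,-3,-1],[0,0,0.2,-49.6,30.8,-3,-1],[0,0,0.2,-49.6,30.8,-3,-1],[0,0,0.2,-49.6,30.8,-3,-1],[0,0,0.2,-49.6,30.8,-3,-1]]
  ]
}}

```text
time: 25.28
tool_pos: [442.0, -329.0, 149.3]
tcp_rot: [-3.14, 0.0, 0.354]
contact_force: [0.6, 1.4, -0.0]
grip_width: 91.4
```

Emit:
{"name": "send_rows", "arguments": {
  "targets": [
    [[0,0,0,0,0,0,-1],[0,0,0,0,0,0,-1]]
  ]
}}

```text
time: 25.45
tool_pos: [442.6, -328.7, 149.8]
tcp_rot: [-3.141, 0.0, 0.356]
contact_force: [0.5, 0.2, -0.4]
grip_width: 92.1
```

```bash
python3 -c "
from h import *
go(440.5,-330.5,30,20.5)
shot('wrist','w16')
"
```

```text
t 25.45 pos [ 442.6 -328.7  149.8] yaw 20.4 w 92.1 j6 0.44 F [ 0.5  0.2 -0.4]
rows [-0.0, 0.0, -0.1, -2.6, 1.0, 119.8]
```

View pics/w16.png

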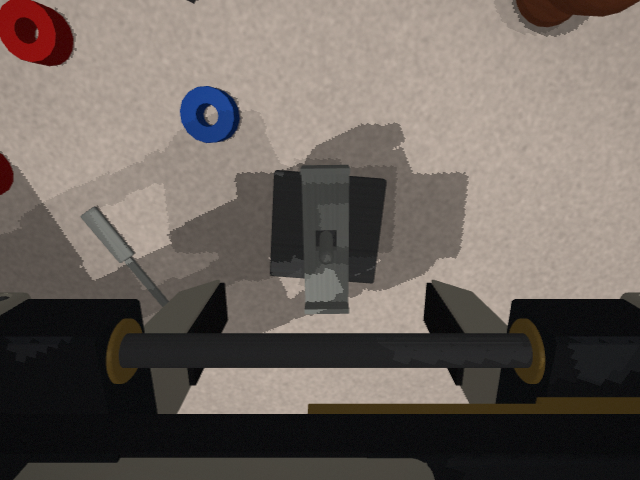

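```bash
python3 -c "
from h import *
def pr(a,b,z):
  p=ray('wrist',a[::-1],z);q=ray('wrist',b[::-1],z);d=p-q;print(((p+q)/2).round(1),np.hypot(*d[:2]).round(1),np.degrees(np.arctan2(d[1],d[0])).round(1))
pr((325.5,165.5),(326.5,313),50); pr((303,200),(348.5,200),38); pr((304.5,280),(348.5,280),38);print(ray('wrist',(239,326),38))
go(440,-330,29,20.5)
"
```

```text
[ 438.9 -330.6   50. ] 111.3 20.8
[ 466.5 -320.1   38. ] 33.1 110.4
[ 407.6 -342.6   38. ] 34.2 110.4
[ 438.68837093 -330.61852558   38.        ]
t 25.5 pos [ 442.6 -328.9  149.9] yaw 20.4 w 91.9 j6 0.44 F [-0.1 -0.2 -0.3]
rows [-0.0, 0.0, -0.1, -2.8, 0.2, 120.9]
```

Emit:
{"name": "send_rows", "arguments": {
  "targets": [
    [[0,0,0,-4,0.3,40,-0.5],[0,0,0,-4,0.3,80,-0.4],[0,0,0,-4,0.3,110,-0.3],[0,0,0,-4,0.3,120.5,-0.2],[0,0,0,-4,0.3,120.5,0]]
  ]
}}

```text
time: 25.92
tool_pos: [437.3, -329.9, 27.2]
tcp_rot: [-3.136, 0.002, 0.355]
contact_force: [-0.0, -0.4, -0.2]
grip_width: 62.6
```

Emit:
{"name": "send_rows", "arguments": {
  "targets": [
    [[0,0,0,0,0,0,0],[0,0,0,0,0,0,0.1],[0,0,0,0,0,0,1],[0,0,0,0,0,0,1],[0,0,0,0,0,0,1]]
  ]
}}

```text
time: 26.33
tool_pos: [438.9, -332.1, 31.2]
tcp_rot: [3.139, -0.001, 0.354]
contact_force: [0.3, 1.8, 6.5]
grip_width: 33.2
```

Emit:
{"name": "send_rows", "arguments": {
  "targets": [
    [[0,0,0,0,0,0,1],[0,0,0,0,0,0,1],[0,0,0,0,0,0,1]]
  ]
}}

```text
time: 26.58
tool_pos: [438.9, -332.1, 31.1]
tcp_rot: [3.139, -0.001, 0.354]
contact_force: [-0.2, 0.7, 7.1]
grip_width: 33.7
```

```bash
python3 -c "
from h import *
go(440,-330,29,20.5)
shot('wrist','w17');shot('side','s17')
im=cv2.imread('pics/s17.png');cv2.imwrite('pics/s17z.png',cv2.resize(im[280:440,270:480],(788,600),interpolation=2))
"
```

```text
t 26.58 pos [ 438.9 -332.1   31.1] yaw 20.3 w 33.7 j6 0.43 F [-0.2  0.7  7.1]
rows [0.1, -0.1, -0.2, 1.8, -1.6, 2.1]
```

View pics/w17.png

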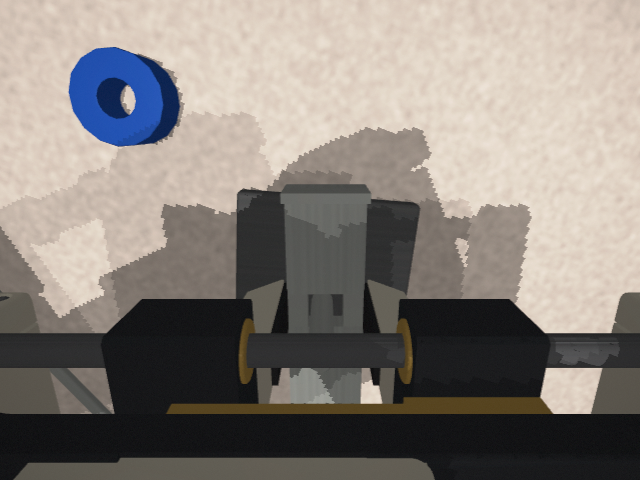

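View pics/s17z.png

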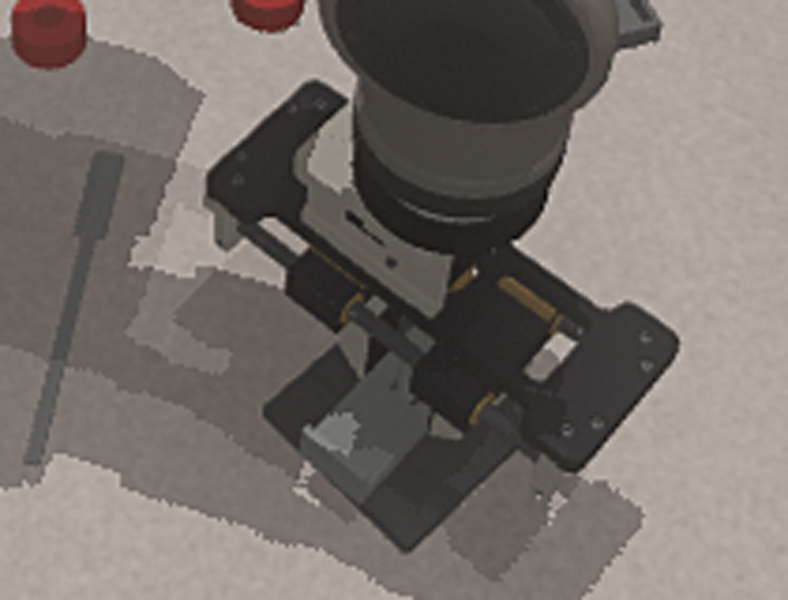

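Emit:
{"name": "send_rows", "arguments": {
  "targets": [
    [[0,0,0,0,0,-5,1],[0,0,0,0,0,-15,1],[0,0,0,0,0,-30,1],[0,0,0,0,0,-50,1],[0,0,0,0,0,-70,1]]
  ]
}}

```text
time: 27.1
tool_pos: [437.9, -331.4, 100.8]
tcp_rot: [-3.141, 0.0, 0.354]
contact_force: [0.4, -0.5, -1.7]
grip_width: 33.7
```

Emit:
{"name": "send_rows", "arguments": {
  "targets": [
    [[0,0,0,0,0,-20,1],[0,0,0,0,0,-40,1],[0,0,0,0,0,-50,1],[0,0,0,0,0,-50,1]]
  ]
}}

```text
time: 27.43
tool_pos: [439.2, -332.6, 152.5]
tcp_rot: [3.137, -0.002, 0.354]
contact_force: [0.7, -0.3, -1.0]
grip_width: 34.0
```

```bash
python3 -c "
from h import *
go(630,135,140,-14)
shot('wrist','w18');shot('side','s18')
im=cv2.imread('pics/s18.png');cv2.imwrite('pics/s18z.png',cv2.resize(im[260:420,290:500],(788,600),interpolation=2))
"
```

```text
t 27.43 pos [ 439.2 -332.6  152.5] yaw 20.3 w 34.0 j6 0.43 F [ 0.7 -0.3 -1. ]
rows [0.2, -0.2, 34.3, 341.1, -372.5, 11.6]
```

View pics/w18.png

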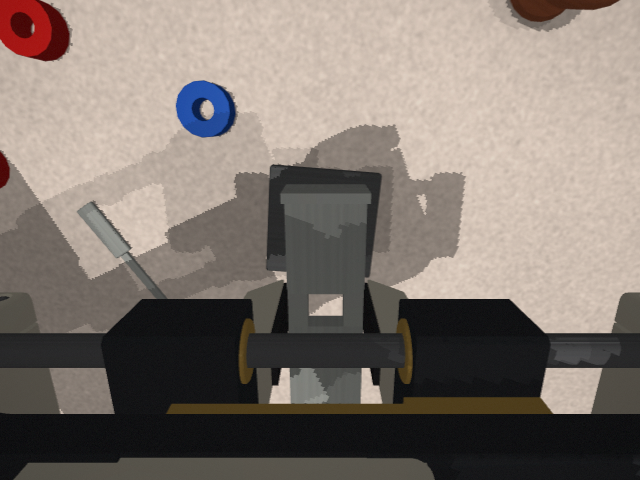

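View pics/s18z.png

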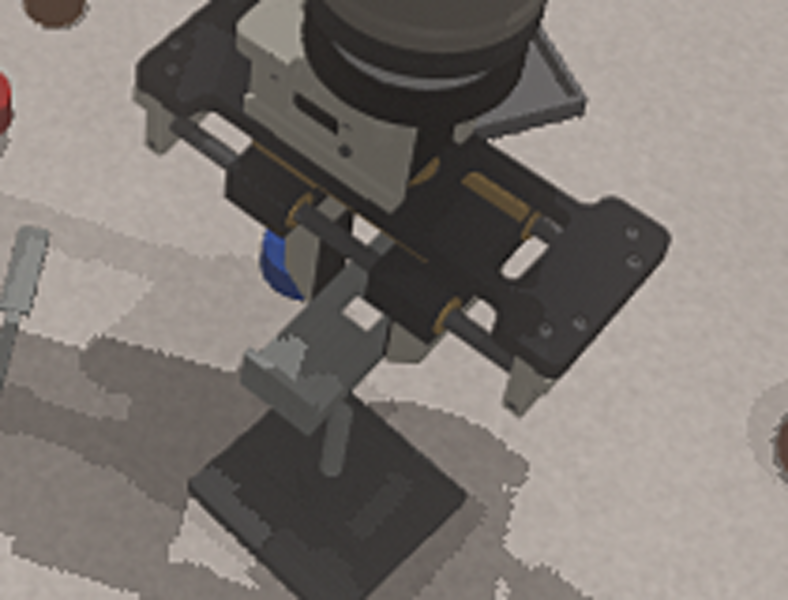

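Emit:
{"name": "send_rows", "arguments": {
  "targets": [
    [[0,0,34.3,341,-372.5,10,1],[0,0,34.3,341,-372.5,10,1],[0,0,34.3,341,-372.5,10,1],[0,0,34.3,341,-372.5,10,1],[0,0,34.3,341,-372.5,10,1]]
  ]
}}

```text
time: 27.95
tool_pos: [509.9, -154.1, 144.2]
tcp_rot: [-3.141, 0.003, -0.221]
contact_force: [0.6, -0.3, -1.5]
grip_width: 33.2
```

```bash
python3 -c "
from h import *
go(625,137,140,-14)
"
```

```text
t 27.95 pos [ 509.9 -154.1  144.2] yaw -12.7 w 33.2 j6 1.35 F [ 0.6 -0.3 -1.5]
rows [-0.0, 0.2, 1.3, 48.5, -309.3, 4.3]
```

Emit:
{"name": "send_rows", "arguments": {
  "targets": [
    [[0,0,1.3,30,-185,0,1],[0,0,1.3,30,-185,0,1],[0,0,1.3,30,-185,0,1],[0,0,1.3,30,-185,0,1],[0,0,1.3,30,-185,0,1]]
  ]
}}

```text
time: 28.37
tool_pos: [579.2, 22.8, 144.1]
tcp_rot: [-3.141, 0.003, -0.235]
contact_force: [0.1, -0.7, -1.5]
grip_width: 33.8
```

```bash
python3 -c "
from h import *
go(625,137,100,-14)
"
```

```text
t 28.37 pos [579.2  22.8 144.1] yaw -13.5 w 33.8 j6 1.71 F [ 0.1 -0.7 -1.5]
rows [-0.1, 0.2, 0.5, 18.0, -121.7, 44.2]
```

```bash
python3 -c "
from h import *
go(600,143.7,100,-14)
"
```

```text
t 28.37 pos [579.2  22.8 144.1] yaw -13.5 w 33.8 j6 1.71 F [ 0.1 -0.7 -1.5]
rows [-0.1, 0.2, 0.5, -7.9, -122.4, 44.2]
```

Emit:
{"name": "send_rows", "arguments": {
  "targets": [
    [[0,0,0.5,-8,-122.4,44,1],[0,0,0.5,-8,-122.4,44,1],[0,0,0.5,-8,-122.4,44,1],[0,0,0.5,-8,-122.4,44,1],[0,0,0.5,-8,-122.4,44,1]]
  ]
}}

```text
time: 28.78
tool_pos: [598.4, 141.5, 98.7]
tcp_rot: [3.14, 0.005, -0.243]
contact_force: [-0.2, -1.1, -1.7]
grip_width: 33.4
```

Emit:
{"name": "send_rows", "arguments": {
  "targets": [
    [[0,0,0,0,0,0,1],[0,0,0,0,0,0,1],[0,0,0,0,0,0,1]]
  ]
}}

```text
time: 29.03
tool_pos: [600.5, 137.4, 102.3]
tcp_rot: [3.142, -0.0, -0.249]
contact_force: [-0.1, 0.3, -1.3]
grip_width: 33.8
```

```bash
python3 -c "
from h import *
go(600,143.7,100,-14)
shot('wrist','w19')
for r in regions_of('long_tray','wrist')[:2]: print(r['conf'],rect(r['region'],'wrist',14))
"
```

```text
t 29.03 pos [600.5 137.4 102.3] yaw -14.2 w 33.8 j6 1.92 F [-0.1  0.3 -1.3]
rows [0.0, -0.0, -0.2, -2.0, -6.0, 2.3]
0.85 ((646.7836303710938, 133.45045471191406), (90.6932373046875, 159.21807861328125), 75.68268585205078)
```

View pics/w19.png

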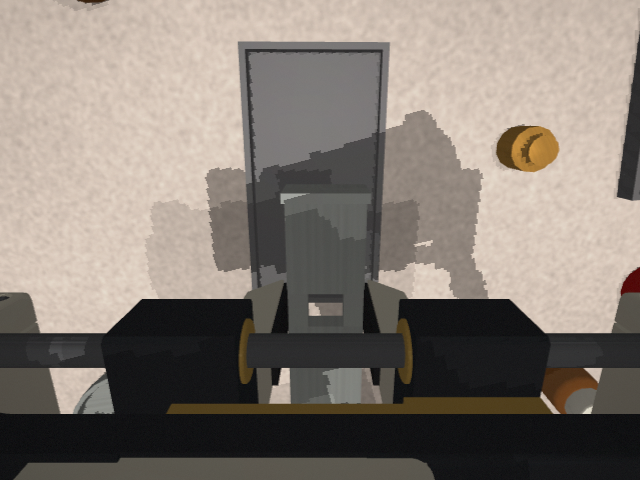

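```bash
python3 -c "
from h import *
go(639.5,135.3,40,-14.2)
"
```

```text
t 29.13 pos [600.6 137.7 102.5] yaw -14.2 w 33.5 j6 1.92 F [ 0.3  0.9 -1.5]
rows [-0.0, -0.0, -0.0, 38.3, -7.3, 62.5]
```

Emit:
{"name": "send_rows", "arguments": {
  "targets": [
    [[0,0,0,30,-6,10,1],[0,0,0,38.3,-7.3,40,1],[0,0,0,38.3,-7.3,62,1],[0,0,0,38.3,-7.3,62,1],[0,0,0,38.3,-7.3,62,1]]
  ]
}}

```text
time: 29.55
tool_pos: [638.3, 136.0, 39.2]
tcp_rot: [3.141, 0.003, -0.248]
contact_force: [0.2, -0.5, -0.9]
grip_width: 33.6
```

Emit:
{"name": "send_rows", "arguments": {
  "targets": [
    [[0,0,0,0,0,0,1],[0,0,0,0,0,0,1],[0,0,0,0,0,0,1]]
  ]
}}

```text
time: 29.8
tool_pos: [640.1, 136.9, 42.0]
tcp_rot: [-3.14, -0.003, -0.247]
contact_force: [1.1, 0.1, -1.1]
grip_width: 33.2
```

```bash
python3 -c "
from h import *
go(639.5,135.3,10,-14.2)
shot('wrist','w20')
"
```

```text
t 29.8 pos [640.1 136.9  42. ] yaw -14.1 w 33.2 j6 1.91 F [ 1.1  0.1 -1.1]
rows [-0.1, -0.2, 0.1, -0.3, 1.7, 32.0]
```

View pics/w20.png

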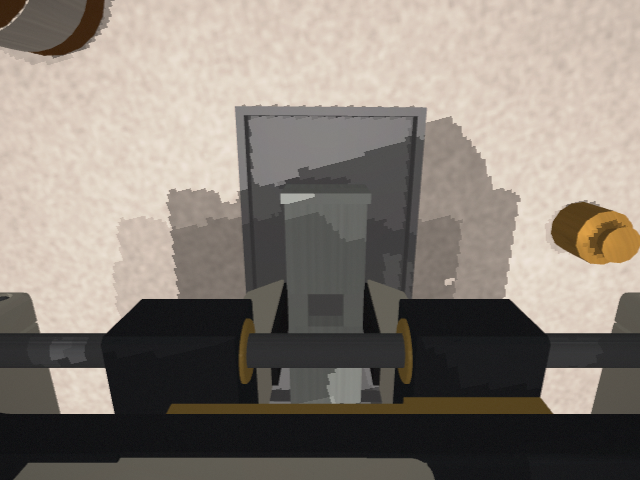

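Emit:
{"name": "send_rows", "arguments": {
  "targets": [
    [[0,0,0,0,2.2,12,1],[0,0,0,0,2.2,22,1],[0,0,0,0,2.2,29,1],[0,0,0,0,2.2,32,1],[0,0,0,0,2.2,32,1]]
  ]
}}

```text
time: 30.27
tool_pos: [638.0, 134.6, 7.3]
tcp_rot: [3.141, 0.002, -0.247]
contact_force: [0.8, 0.7, -1.9]
grip_width: 33.7
```

Emit:
{"name": "send_rows", "arguments": {
  "targets": [
    [[0,0,0,0,0,0,1],[0,0,0,0,0,1.5,1],[0,0,0,0,0,1.5,1],[0,0,0,0,0,1.5,1]]
  ]
}}

```text
time: 30.6
tool_pos: [638.4, 134.7, 7.2]
tcp_rot: [3.141, 0.0, -0.246]
contact_force: [-4.1, -0.8, 8.7]
grip_width: 33.5
```

```bash
python3 -c "
from h import *
go(639.5,135.3,7,-14.2)
shot('wrist','w21')
"
```

```text
t 30.6 pos [638.4 134.7   7.2] yaw -14.1 w 33.5 j6 1.91 F [-4.1 -0.8  8.7]
rows [0.0, 0.0, 0.1, 1.0, -0.8, 0.2]
```

View pics/w21.png

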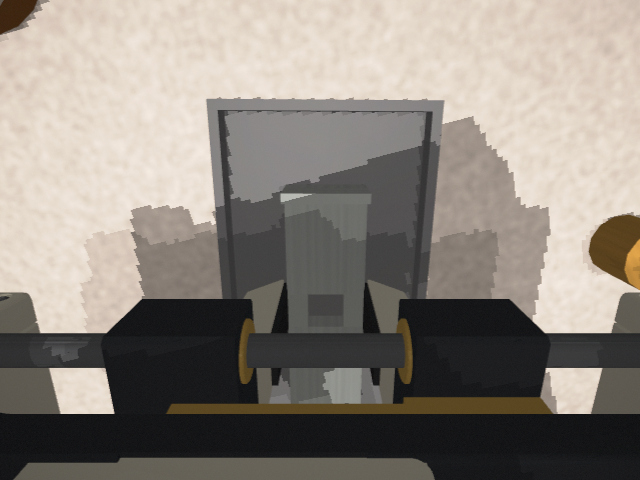

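Emit:
{"name": "send_rows", "arguments": {
  "targets": [
    [[0,0,0,0,0,-1,0.13],[0,0,0,0,0,-1,0.13],[0,0,0,0,0,-1,0.13],[0,0,0,0,0,-1,0.13]]
  ]
}}

```text
time: 30.98
tool_pos: [638.7, 134.7, 7.1]
tcp_rot: [-3.142, 0.0, -0.247]
contact_force: [0.3, 0.9, -0.8]
grip_width: 40.0
```

Emit:
{"name": "send_rows", "arguments": {
  "targets": [
    [[0,0,0,0,0,-10,0.13],[0,0,0,0,0,-25,0.13],[0,0,0,0,0,-60,0],[0,0,0,0,0,-90,-0.5],[0,0,0,0,0,-90,-0.5]]
  ]
}}

```text
time: 31.4
tool_pos: [642.5, 135.2, 105.1]
tcp_rot: [-3.137, -0.012, -0.247]
contact_force: [1.4, 0.6, 0.8]
grip_width: 55.2
```

Emit:
{"name": "send_rows", "arguments": {
  "targets": [
    [[0,0,0,-40,0,-40,-0.5],[0,0,0,-80,0,-80,-1],[0,0,0,-110,0,-100,-1],[0,0,0,-130,0,-100,-1],[0,0,0,-130,0,-100,-1]]
  ]
}}

```text
time: 31.82
tool_pos: [508.5, 168.3, 201.6]
tcp_rot: [-3.139, -0.002, -0.244]
contact_force: [2.2, 0.3, 0.1]
grip_width: 87.6
```

```bash
python3 -c "
from h import *
go(500,170,200,-14.2)
shot('wrist','w22');shot('top','t22');shot('side','s22')
"
```

```text
t 31.82 pos [508.5 168.3 201.6] yaw -14.0 w 87.6 j6 1.99 F [2.2 0.3 0.1]
rows [-0.1, -0.1, 0.2, -8.7, 0.4, 1.6]
```

View pics/w22.png

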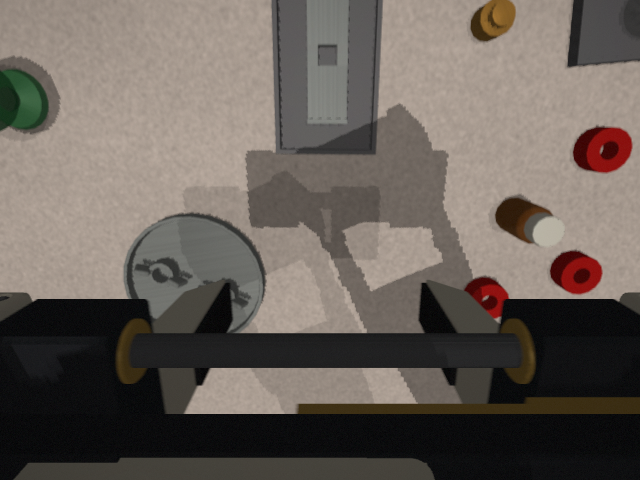

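View pics/t22.png

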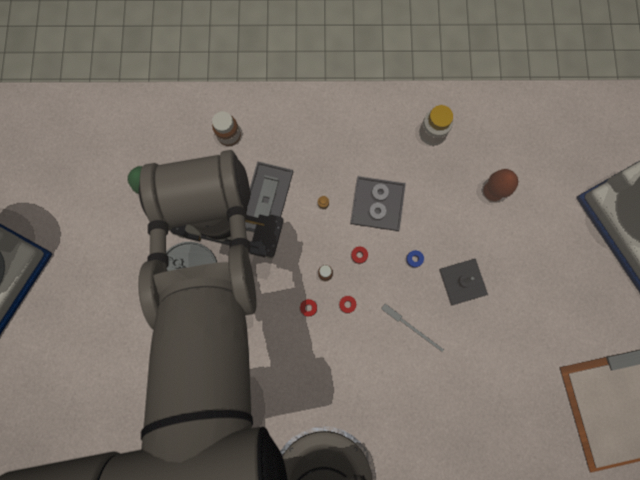

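View pics/s22.png

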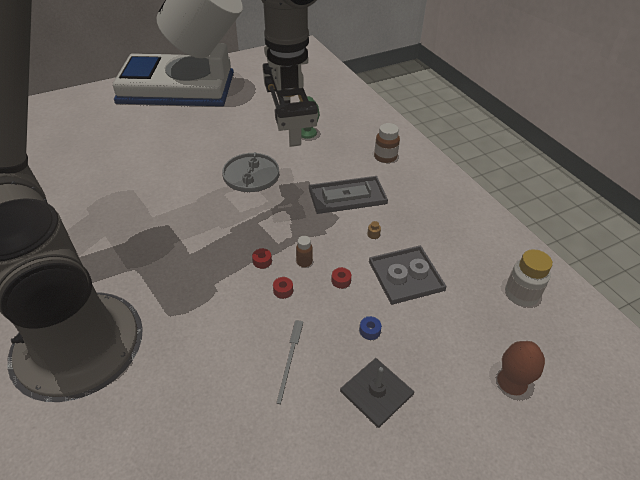

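```bash
python3 -c "
import cv2,numpy as np
s=cv2.imread('pics/s22.png')
f=lambda x,y:cv2.resize(s[y:y+80,x:x+80],(260,260),interpolation=2)
cv2.imwrite('pics/z22.png',np.hstack([f(212,135),f(308,155),f(368,235)]))"
```

```text
(no output)
```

View pics/z22.png

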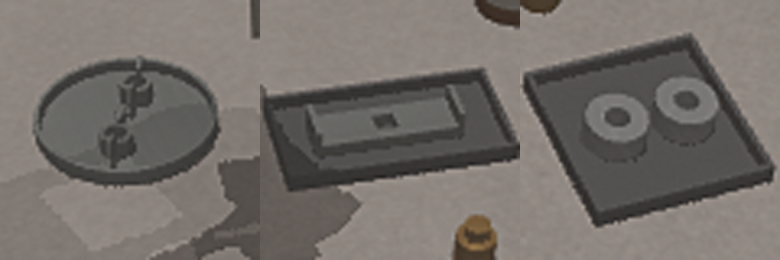

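All five parts lie flat and apart from each other in the right trays, and the vial stands at its starting pixel (304,250 in the side view).

```bash
python3 -c "
from h import *
print(close_job())"
```

```text
the job is handed in; nothing more can be done
None
```

The stand is stripped, all five parts are in their trays, and the job is handed in at about 32 s of the allowed 128 s.

- **Order:** I put the loose wing nut into the dish first. Then the stand's nut went into the dish and its spacer into the square tray. The loose spacer followed, and last the bracket went into the oblong tray.
- **Last checks:** The final top, side and wrist pictures show both nuts, both aluminium rings and the bracket flat, same way up and not touching one another. The vial still stands at its starting place, and the red and blue look-alike rings were not touched. The gripper was open and well clear at about 200 mm height.
- **Disagreements:** The wrist camera placed things a few millimetres (up to 7) off the top camera along the tool's x axis, so I used compromise positions. When closing on the spacers and the bracket, the arm felt an unexplained force of about 7 N. The stand's spacer also read 42 mm in the grip instead of 40 mm. The largest forces I read were about 12 N, each while setting a part down, and nothing appeared disturbed.

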